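# Seat a board card in the bench tester and start the test

## Task

Pick up the large flat card that lies on the foam rest and lean it on the sloping stand with its rounded contact end down against the lip, and let go of it. Then take it again by its upper end, slide it upright into the slot of the tester, contact end first, and push it fully home against the slot's spring pads. Finally press the hinged paddle in front of the tester down to its stop, with the card left home in the slot and the other things on the bench left in place.

Things in the scene. Friction and masses are not known exactly. Their poses are not given: they have to be found in the camera images.
- card: flat aluminium-backed circuit card 150 (x) x 60 (y) x 8 mm (z), about 0.2 kg; the short end at -x, the contact end, is rounded (brass, radius 4 mm), the one at +x square; dark chips on the +z face. Origin: centre of the underside. Starts level, +z up, on a foam rest 120 x 36 x 16 mm high; its long edges overhang the foam by 12 mm.
- card_nose (a point): the middle of the card's rounded contact end (75 mm from its centre towards -x, mid thickness); axes as the card's
- card_tail (a point): the middle of the card's square end (75 mm from its centre towards +x, mid thickness); axes as the card's
- stand: fixed sloping stand on a steel foot 120 (x) x 90 (y) x 8 mm. A rest plate 75 long, 36 wide (y), 8 mm thick rises at 45 degrees towards +x; at its lower end a lip 50 mm wide stands square to the plate, 13 mm high. A card leant on it sticks out 75 mm beyond the plate's upper end, free above and below. Origin: centre of the foot's underside; z up.
- stand_lip (a point): the inner corner where the stand's rest plate meets the lip, mid width (50 mm to -x of the stand's origin and 20 mm up); axes as the stand's. The plate's upper face runs from here along (x, z) = (0.707, 0.707); its normal is (-0.707, 0.707).
- tester: fixed card tester: grey block 70 (x) x 110 (y) x 70 mm high with one slot from above in its centre, on a foot that reaches out 130 mm to its -x under a steel paddle. Origin: centre of the block's underside, under the slot; z up.
- slot_mouth (a point): centre of the slot's mouth, on the tester's top face 70 mm up; axes as the tester's. Slot 10 mm wide (x), 62 mm long (y), 50 mm deep, 2 mm bevel at the mouth. About 30 mm down two round sprung copper pads stand in from the wide walls to a gap of 6 mm: pushing the card between them and on to the floor takes about 6 to 12 N.
- slot_floor (a point): centre of the slot's floor, 50 mm under the mouth; axes as the tester's. A card fully home stands 100 mm out of the slot.
- paddle (a joint): angle of the tester's hinged spring paddle, 0 up (level) to 0.30 rad at its stop (pressed down); springs back by itself; about 8 N at the press point
- paddle_press (a point): the place to press on the paddle's upper face, 60 mm to -x of its hinge, 103 mm to -x of the slot and about 52 mm above the bench when up; moves about 18 mm down to the stop. The paddle plate is 74 (x) x 70 (y) x 6 mm.
- spool: bystander: grey solder spool, 54 mm across, 50 mm high, standing; origin at the underside
- flux: bystander: small bottle 36 mm across, 75 mm high; origin at the underside
- driver: bystander: screwdriver 160 mm long, lying; its x along the shaft
- parts_tray: bystander: open black tray 90 x 120 x 25 mm; origin at the underside
- small_board: bystander: a smaller circuit board 80 x 50 x 6 mm lying flat; origin at the underside
There are look-alikes about, which are no part of the job. What is shaped like the card but red or white is not meant.

How it is judged:
By the outcome, as a careful person would: the job done as asked, in the order asked, and still so for the second after the job is handed in, with the robot touching nothing.
It also fails if it takes over 61 s, if anything falls off the work surface, if the arm or the gripper's body presses on something with over 40 N, if the wrist force passes 120 N, or if a joint passes its speed limit or range.

## Robot

A 6-joint arm with a two-finger parallel gripper is mounted at the origin on the work surface. World frame = base frame: x ahead of the robot, y to its left, z up, the work surface at z = 0. Lengths are in m, angles in rad, forces in N, time in s.
With the tool pointing down it reaches from about 0.3 to 0.825 m from the base axis. Payload 5.4 kg.
Tool frame: the origin (TCP) lies midway between the tips of the shut fingers; the grasp point (between the pads) lies 19 mm behind it; z points along the fingers, y is the direction in which the jaws open and shut (so a half turn about z gives the same grasp; the last joint's range is limited). The gripper opens to 92 mm and grips with 3 to 60 N. Pads are 20 mm wide; open, the fingers measure 128 mm over their backs; the gripper's body (75 mm by 189 mm) begins 69 mm behind the grasp point.
Start: joints at [-1.45, 0.158, 1.597, -0, 1.386, -0.21], TCP at [0.187, -0.544, 0.215] pointing down, gripper open.
Joint ranges: [-2.91, 2.91], [-0.94, 2.29], [0.18, 2.7], [-1.29, 4.43], [0.17, 2.64], [-3, 3]. Speed limits (rad/s): [2.57, 2.57, 3.14, 3.14, 3.14, 3.14].

## Interface

Orientations are given as a unit quaternion [w, x, y, z].
In Python, from rig import r gives the robot as it stands. The module is installed in compiled form; this text tells all that it offers.
- The arm moves only by the tool send_rows, never from a script. Its argument "deltas" is a list of rows, each a list of 4 numbers: the shift along the tool's x, y, z in cm, then the turn about the tool's z in degrees. A call has 1 to 5 rows; each row shifts and turns the pose as measured when the row begins, along the tool's axes as they then stand; what a row does not reach is not made up. A row lasts 1/10 s, in which the tool goes at most 50 mm and 8.59 degrees, less where a joint would pass 70% of its speed; a pose out of reach is approached as far as the arm can. A call is refused whole if a number of a shift passes 5 or a number of a turn 8.59, either way. A call with a gripper value outside its range is refused whole. "claw" is the finger opening in cm, from 0 to 9.19, set as the call begins (left out, the last holds). The fingers move at their own pace and stop on an object; "squeeze" is the grip in N (left out, the last holds). Time passes only in rows, so rows that do not move let the fingers close. It gives the time, the measured TCP pose, the force and the opening at its end, in the units of the state.
- r.observe(): the state, without advancing time (a new reading comes with each control period).
- r.camera(name): name is "scene" or "top" or "wrist"; returns the picture (384x512x3 uint8, red, green, blue); there is no depth.
- r.calibration(name): a dict with "K" (3x3 intrinsics, pixels), "k1" (the pictures are not rectified: a ray, as slopes to the right and down, at radius r is drawn at 1 + k1 r^2 times it, then the intrinsics apply), "rvec" (rotation vector, rad) and "tvec" (3), from world to camera coordinates, as OpenCV has them; the wrist camera has in their place "T_tool_cam" (4x4, takes a point from camera to tool coordinates, whose origin is the TCP and whose axes are the flange's). Camera axes: x right, y down, z forward; pixel columns grow to the right and rows downward; lengths in m; the calibration is good to about 2 mm. A picture is of the moment at which its call begins: read the wrist's pose just before it. calibration takes no time and is no camera call.
- r.hand_in(): hands the job in, once; it reports no verdict.
The state is a dict: "time_s": time; "joint_pos": joint angles; "joint_velocities": joint speeds; "tau": joint torques, N m; "ee_pos": TCP position; "eef_rot": TCP orientation; "ft_force": force on the tool from outside, world axes, zero at the start; "torque": the same for the moment, N m; "opening": finger opening in m.
Only numpy, scipy, OpenCV 4.12 (cv2) and the standard library are available. Lean on these libraries where they do the work, as an engineer would, in place of code of your own. Each camera call takes 0.05 s, during which the arm holds its last target.

## Working session

There is one attempt and no reset: what is moved stays moved. The work goes in short steps, Python scripts to look and compute and a tool call to move; the robot and the scene stay as the last step left them, time stands still between calls to the robot, and variables do not carry over. Pictures are saved under pics/ and viewed, and the job is handed in when it is done.

Besides the shell and the picture viewer there is one more tool, called after "Request:" as a command line: name --pt "numbers of a row" for each row, then --argument value for the rest. send_rows: Moves the arm, as the interface text tells. Its arguments: {"type":"object","properties":{"deltas":{"type":"array","items":{"type":"array","items":{"type":"number"}}},"claw":{"type":"number"},"squeeze":{"type":"number"}},"required":["deltas"]}

```bash
mkdir -p pics; ls
python3 - <<'E'
from rig import r
import cv2,json,numpy as np
s=r.observe(); print({k:np.round(v,3).tolist() for k,v in s.items()})
for n in ("scene","top","wrist"):
    c=r.calibration(n); print(n,{k:np.round(np.array(v),4).tolist() for k,v in c.items()})
    im=r.camera(n); cv2.imwrite(f"pics/{n}0.png",im[:,:,::-1])
E
```

```text
pics
{'time_s': 0.0, 'joint_pos': [-1.45, 0.159, 1.598, 0.0, 1.386, -0.21], 'joint_velocities': [0.0, 0.001, -0.0, -0.0, 0.002, 0.002], 'tau': [-0.001, -38.558, -32.211, 0.07, 0.038, -0.0], 'ee_pos': [0.187, -0.543, 0.214], 'eef_rot': [-0.001, 0.986, 0.165, 0.0], 'ft_force': [1.146, 0.001, -0.385], 'torque': [0.013, 0.018, 0.001], 'opening': 0.092}
scene {'K': [[410.8271, 0.0, 256.9351], [0.0, 410.8271, 197.3104], [0.0, 0.0, 1.0]], 'k1': -0.0285, 'rvec': [2.1642, 0.9591, -0.3821], 'tvec': [-0.4271, -0.234, 1.4075]}
top {'K': [[391.8724, 0.0, 255.0214], [0.0, 391.8724, 195.5155], [0.0, 0.0, 1.0]], 'k1': -0.0317, 'rvec': [2.1448, -2.205, 0.049], 'tvec': [0.0954, 0.5767, 1.0297]}
wrist {'K': [[276.6941, 0.0, 255.7369], [0.0, 276.6941, 189.4092], [0.0, 0.0, 1.0]], 'k1': -0.0576, 'T_tool_cam': [[0.0001, -0.9553, -0.2956, 0.0842], [1.0, -0.0003, 0.0013, -0.0003], [-0.0013, -0.2956, 0.9553, -0.1693], [0.0, 0.0, 0.0, 1.0]]}
```

Run:
```python
import cv2
for n in ("scene","top"):
    im=cv2.imread(f"pics/{n}0.png"); cv2.imwrite(f"pics/{n}0b.png",cv2.resize(im,(800,600),interpolation=cv2.INTER_CUBIC))
```

```text
(no output)
```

View pics/scene0b.png

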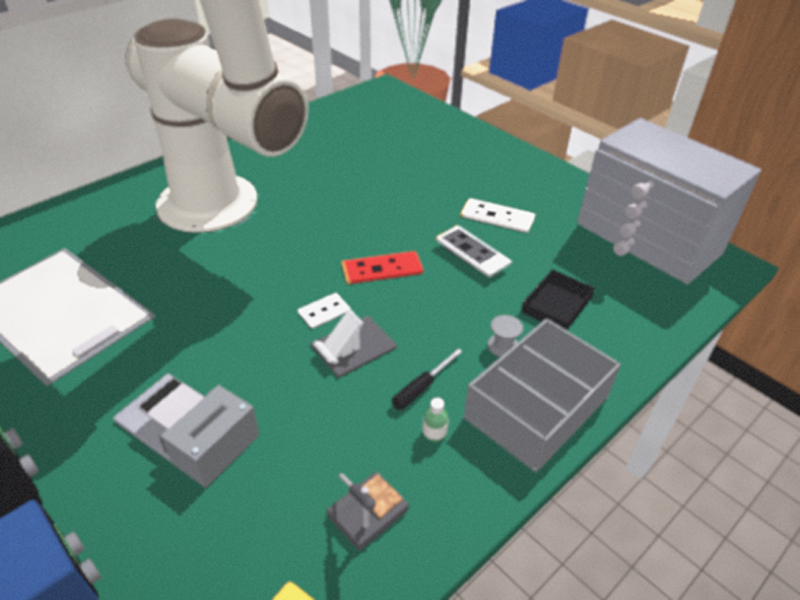

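View pics/top0b.png

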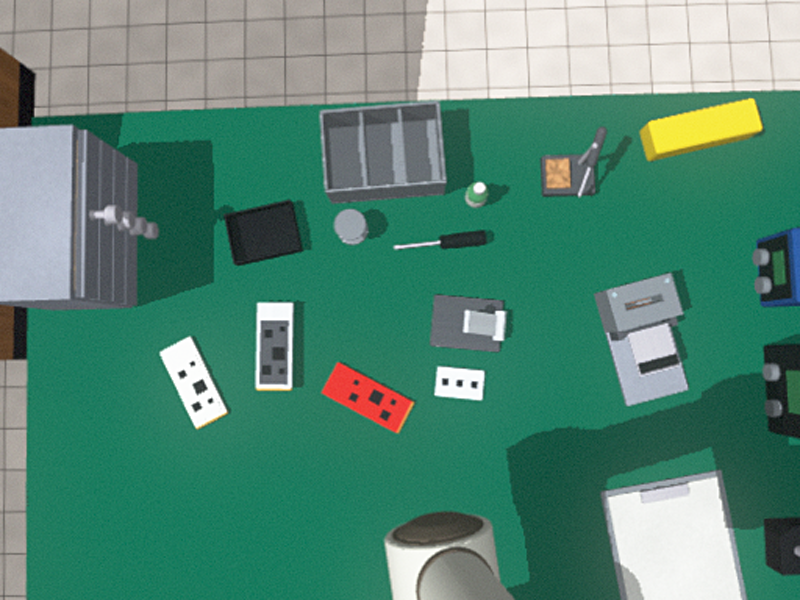

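View pics/wrist0.png

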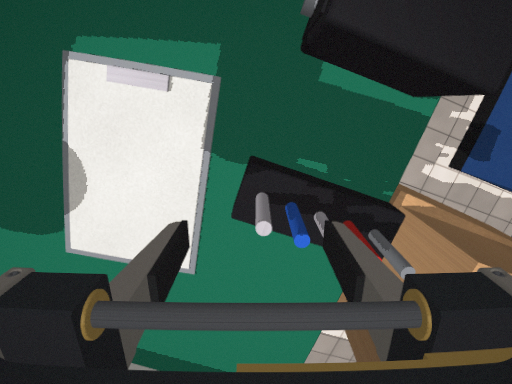

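Run:
```python
import cv2
im=cv2.imread("pics/top0.png")[180:290,90:280]; cv2.imwrite("pics/c1.png",cv2.resize(im,None,fx=4.2,fy=4.2,interpolation=cv2.INTER_CUBIC))
im=cv2.imread("pics/scene0.png")[120:190,210:360]; cv2.imwrite("pics/c2.png",cv2.resize(im,None,fx=5.3,fy=5.3,interpolation=cv2.INTER_CUBIC))
```

```text
(no output)
```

View pics/c1.png

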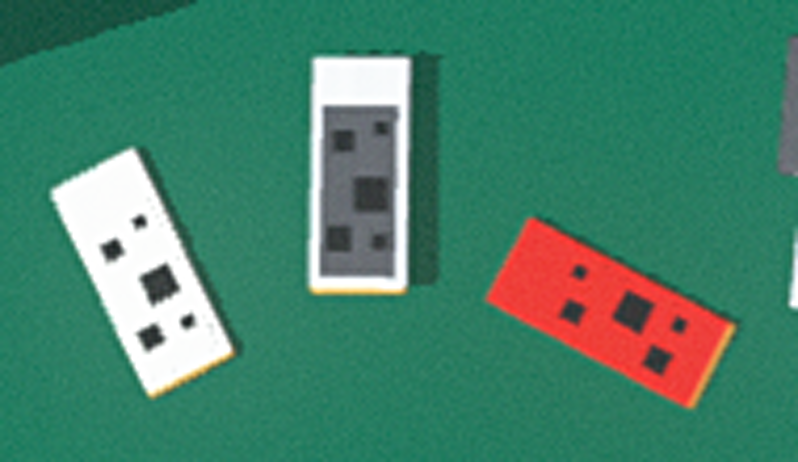

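View pics/c2.png

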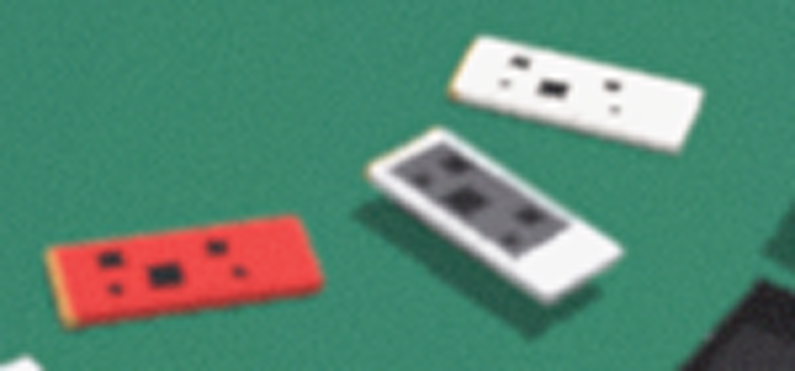

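```bash
cat > h.py <<'E'
import numpy as np,cv2
from rig import r
from scipy.spatial.transform import Rotation as R
def cam(n,pose=None):
    c=r.calibration(n);K=np.array(c["K"]);k1=c["k1"]
    if "rvec" in c:
        Rm=R.from_rotvec(c["rvec"]).as_matrix();t=np.array(c["tvec"]).ravel()
    else:
        if pose is None:
            s=r.observe();pose=(s["ee_pos"],s["eef_rot"])
        p,q=pose;T=np.eye(4);T[:3,:3]=R.from_quat(np.array(q)[[1,2,3,0]]).as_matrix();T[:3,3]=p
        M=np.linalg.inv(T@np.array(c["T_tool_cam"]));Rm=M[:3,:3];t=M[:3,3]
    return K,np.array([k1,0,0,0,0]),Rm,t
def ray(n,uv,pose=None):
    K,d,Rm,t=cam(n,pose)
    x=cv2.undistortPoints(np.array(uv,float).reshape(-1,1,2),K,d)[:,0]
    D=np.c_[x,np.ones(len(x))]@Rm
    return -Rm.T@t,D
def plane(n,uv,z,pose=None):
    o,D=ray(n,uv,pose);return o+D*((z-o[2])/D[:,2])[:,None]
def proj(n,P,pose=None):
    K,d,Rm,t=cam(n,pose)
    return cv2.projectPoints(np.array(P,float).reshape(-1,1,3),cv2.Rodrigues(Rm)[0],t,K,d)[0][:,0]
def crop(src,dst,x0,y0,x1,y1,f):
    im=cv2.imread(src)[y0:y1,x0:x1];cv2.imwrite(dst,cv2.resize(im,None,fx=f,fy=f,interpolation=cv2.INTER_CUBIC))
E
python3 - <<'E'
from h import *
c=np.array([(313,57),(411,57),(407,291),(309,291)])/4.2+[90,180]
P=plane("top",c,.024);print(P.round(4),P.mean(0))
crop("pics/top0.png","pics/t1.png",370,165,450,265,6)
crop("pics/top0.png","pics/t2.png",265,180,335,260,7)
crop("pics/scene0.png","pics/s1.png",70,230,170,315,8)
crop("pics/scene0.png","pics/s2.png",180,180,260,245,9)
E
```

```text
[[0.5911 0.3229 0.024 ]
 [0.5893 0.2597 0.024 ]
 [0.4406 0.2646 0.024 ]
 [0.442  0.3273 0.024 ]] [0.51574095 0.2936011  0.024     ]
```

View pics/t1.png

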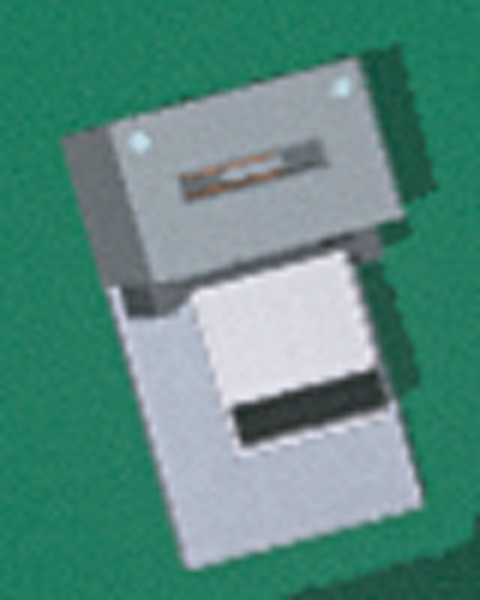

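View pics/t2.png

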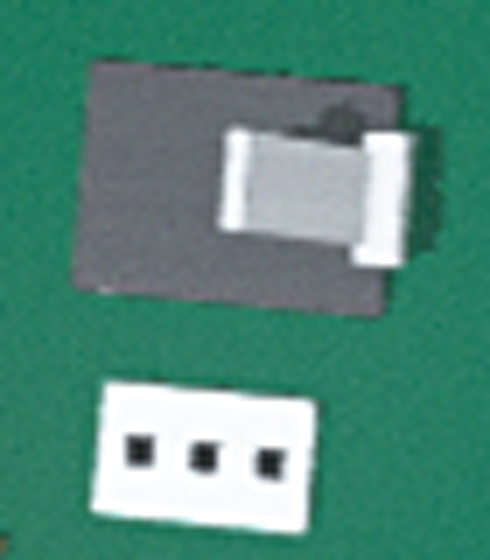

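View pics/s1.png

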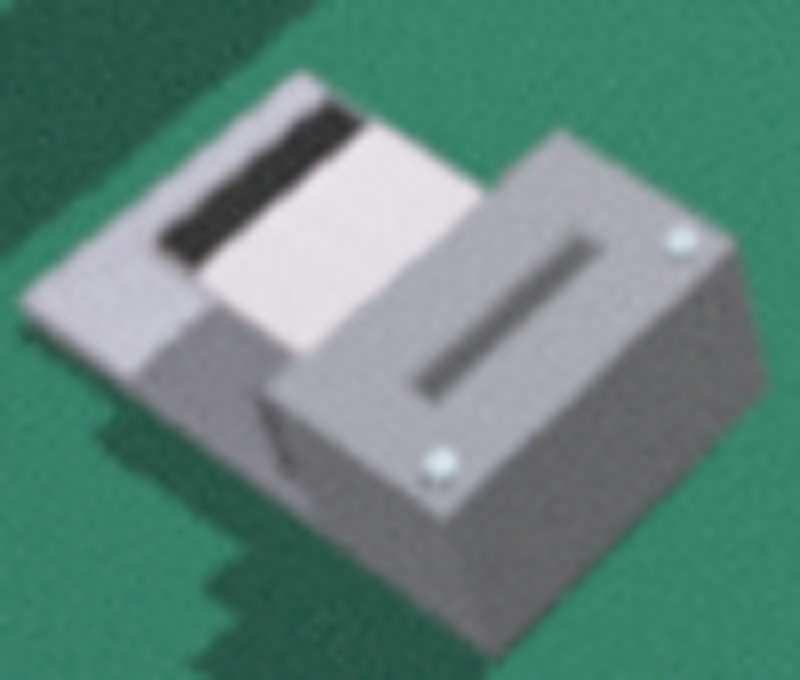

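View pics/s2.png

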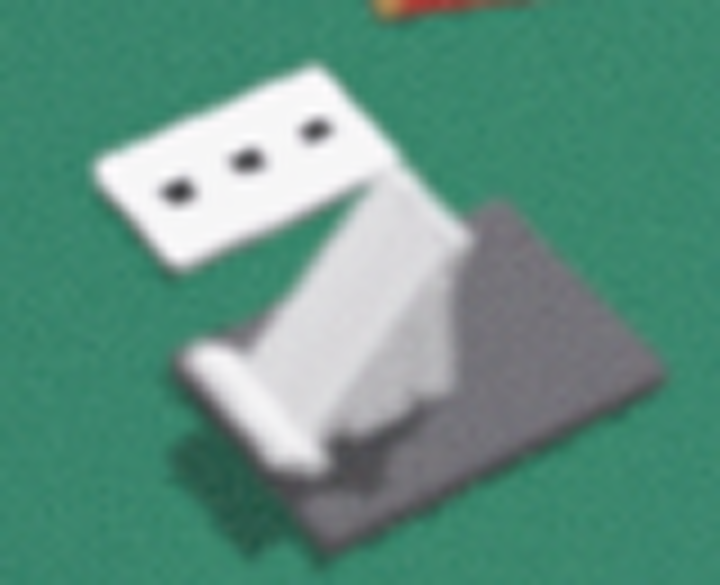

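```bash
cat > fit.py <<'E'
from h import *
from scipy.optimize import least_squares
def fit(name,z,loc,top,scn,x0):
    loc=np.array(loc)/1000
    def W(p):
        c,s=np.cos(p[2]),np.sin(p[2]);return np.c_[p[0]+c*loc[:,0]-s*loc[:,1],p[1]+s*loc[:,0]+c*loc[:,1],np.full(len(loc),z)]
    for cams in (["top"],["scene"],["top","scene"]):
        def f(p): return np.concatenate([(proj(n,W(p))-(top if n=="top" else scn)).ravel() for n in cams])
        o=least_squares(f,x0);print(name,cams,o.x.round(4),np.degrees(o.x[2]).round(2),"rms px",np.sqrt((o.fun**2).mean()).round(2))
fit("stand",.008,[(60,-45),(-60,-45),(-60,45),(60,45)],np.array([(95,62),(403,88),(385,316),(75,290)])/7+[265,180],
 (np.array([(665,372),(325,552),(180,360),(500,200)])/9+[180,180]),[.5,-.05,1.57])
fit("tester",.07,[(35,55),(35,-55),(-35,-55),(-35,55)],np.array([(112,127),(355,60),(408,215),(152,285)])/6+[370,165],
 (np.array([(737,245),(445,520),(265,390),(562,130)])/8+[70,230]),[.5,-.35,0])
fit("card",.024,[(75,30),(75,-30),(-75,-30),(-75,30)],np.array([(313,57),(411,57),(407,291),(309,291)])/4.2+[90,180],
 (np.array([(548,300),(622,250),(438,128),(368,172)])/5.3+[210,120])[[1,0,3,2]],[.5,.29,0])
E
python3 fit.py
```

```text
stand ['top'] [ 0.5456 -0.0388  1.4568] 83.47 rms px 0.23
stand ['scene'] [ 0.5501 -0.037   1.4519] 83.18 rms px 0.61
stand ['top', 'scene'] [ 0.5476 -0.0377  1.455 ] 83.37 rms px 0.77
tester ['top'] [ 0.5692 -0.3233  0.2373] 13.6 rms px 0.4
tester ['scene'] [ 0.5722 -0.3196  0.2267] 12.99 rms px 0.14
tester ['top', 'scene'] [ 0.5707 -0.321   0.2325] 13.32 rms px 0.78
card ['top'] [ 0.5157  0.2936 -0.0302] -1.73 rms px 0.42
card ['scene'] [ 0.5197  0.2934 -0.0336] -1.92 rms px 0.44
card ['top', 'scene'] [ 0.5171  0.2939 -0.0312] -1.79 rms px 0.61
```

```bash
cat > go.py <<'E'
import sys
from h import *
def psi(s): 
    m=R.from_quat(np.array(s["eef_rot"])[[1,2,3,0]]).as_matrix();return np.arctan2(m[1,0],m[0,0])
def plan(x,y,z,ps=None,step=4.5,p0=None,tstep=8.5):
    s=r.observe()
    p=np.array(s["ee_pos"]) if p0 is None else np.array(p0[:3]); a=psi(s) if p0 is None else p0[3]
    if ps is None: ps=a
    d=np.array([x,y,z])-p;n=int(np.ceil(max(np.linalg.norm(d)*100/step,abs(np.degrees(ps-a))/tstep,1)))
    rows=[]
    for i in range(n):
        w=d/n*100;c,sn=np.cos(a),np.sin(a)
        rows.append([round(c*w[0]+sn*w[1],2),round(sn*w[0]-c*w[1],2),round(-w[2],2),round(-np.degrees(ps-psi(s) if p0 is None else ps-p0[3])/n,2)])
        a+=(ps-(psi(s) if p0 is None else p0[3]))/n
    print(n,"rows")
    for i in range(0,n,5): print(rows[i:i+5])
if __name__=="__main__":
    s=r.observe();print("now",round(s["time_s"],2),np.round(s["ee_pos"],4),round(psi(s),4),"F",np.round(s["ft_force"],1),"j",np.round(s["joint_pos"],2),"open",round(s["opening"],4))
    if len(sys.argv)>1: plan(*[float(v) for v in sys.argv[1:]])
E
python3 go.py .577 .292 .17 -.031
```

```text
now 0.15 [ 0.1867 -0.5434  0.2139] 0.3308 F [ 0.  -0.1  0.2] j [-1.45  0.16  1.6  -0.    1.39 -0.21] open 0.0917
21 rows
[[np.float64(3.05), np.float64(-3.16), np.float64(0.21), np.float64(0.99)], [np.float64(3.0), np.float64(-3.21), np.float64(0.21), np.float64(0.99)], [np.float64(2.94), np.float64(-3.26), np.float64(0.21), np.float64(0.99)], [np.float64(2.88), np.float64(-3.31), np.float64(0.21), np.float64(0.99)], [np.float64(2.83), np.float64(-3.36), np.float64(0.21), np.float64(0.99)]]
[[np.float64(2.77), np.float64(-3.41), np.float64(0.21), np.float64(0.99)], [np.float64(2.71), np.float64(-3.46), np.float64(0.21), np.float64(0.99)], [np.float64(2.65), np.float64(-3.5), np.float64(0.21), np.float64(0.99)], [np.float64(2.59), np.float64(-3.55), np.float64(0.21), np.float64(0.99)], [np.float64(2.53), np.float64(-3.59), np.float64(0.21), np.float64(0.99)]]
[[np.float64(2.46), np.float64(-3.63), np.float64(0.21), np.float64(0.99)], [np.float64(2.4), np.float64(-3.68), np.float64(0.21), np.float64(0.99)], [np.float64(2.34), np.float64(-3.72), np.float64(0.21), np.float64(0.99)], [np.float64(2.27), np.float64(-3.76), np.float64(0.21), np.float64(0.99)], [np.float64(2.21), np.float64(-3.8), np.float64(0.21), np.float64(0.99)]]
[[np.float64(2.14), np.float64(-3.83), np.float64(0.21), np.float64(0.99)], [np.float64(2.08), np.float64(-3.87), np.float64(0.21), np.float64(0.99)], [np.float64(2.01), np.float64(-3.9), np.float64(0.21), np.float64(0.99)], [np.float64(1.94), np.float64(-3.94), np.float64(0.21), np.float64(0.99)], [np.float64(1.87), np.float64(-3.97), np.float64(0.21), np.float64(0.99)]]
[[np.float64(1.8), np.float64(-4.0), np.float64(0.21), np.float64(0.99)]]
```

Candidates (top, 800×600 picture): white card (194,383), flat on the bench; grey-panelled aluminium card (275,345), raised with a shadow, brass end towards the robot; red card (368,397); small white board (460,384). The choice is the raised one at (275,345), checked in the crop.

Request:
send_rows --pt "3.0 -3.2 0.2 1" --pt "3.0 -3.2 0.2 1" --pt "2.9 -3.3 0.2 1" --pt "2.9 -3.3 0.2 1" --pt "2.8 -3.4 0.2 1"

```text
time_s: 0.65
ee_pos: [0.2789, -0.3407, 0.2013]
eef_rot: [-0.002, 0.993, 0.116, -0.0]
ft_force: [0.2, -0.3, 1.0]
opening: 0.092
```

Request:
send_rows --pt "2.8 -3.4 0.2 1" --pt "2.7 -3.5 0.2 1" --pt "2.6 -3.5 0.2 1" --pt "2.6 -3.5 0.2 1" --pt "2.5 -3.6 0.2 1"

```text
time_s: 1.15
ee_pos: [0.3761, -0.1344, 0.1908]
eef_rot: [-0.002, 0.998, 0.069, 0.0]
ft_force: [0.5, -0.8, 0.1]
opening: 0.0917
```

Request:
send_rows --pt "2.5 -3.6 0.2 1" --pt "2.4 -3.7 0.2 1" --pt "2.3 -3.7 0.2 1" --pt "2.3 -3.8 0.2 1" --pt "2.2 -3.8 0.2 1"

```text
time_s: 1.65
ee_pos: [0.4756, 0.0723, 0.1809]
eef_rot: [-0.001, 1.0, 0.024, 0.001]
ft_force: [0.8, -1.5, -0.2]
opening: 0.0923
```

```bash
sed -i 's/print(rows\[i:i+5\])/print([[float(v) for v in q] for q in rows[i:i+5]])/' go.py; python3 go.py .577 .292 .13 -.031
```

```text
now 1.65 [0.4756 0.0723 0.1809] 0.0472 F [ 0.8 -1.5 -0.2] j [-0.1  -0.06  1.89  0.    1.31  1.42] open 0.0923
6 rows
[[1.86, -3.58, 0.85, 0.75], [1.81, -3.6, 0.85, 0.75], [1.77, -3.62, 0.85, 0.75], [1.72, -3.65, 0.85, 0.75], [1.67, -3.67, 0.85, 0.75]]
[[1.62, -3.69, 0.85, 0.75]]
```

Request:
send_rows --pt "1.9 -3.6 0.8 0.8" --pt "1.8 -3.6 0.8 0.8" --pt "1.8 -3.6 0.8 0.8" --pt "1.7 -3.7 0.8 0.7" --pt "1.7 -3.7 0.8 0.7"

```text
time_s: 2.15
ee_pos: [0.5634, 0.2658, 0.1396]
eef_rot: [-0.001, 1.0, -0.01, 0.001]
ft_force: [0.7, -0.8, -0.0]
opening: 0.0916
```

Request:
send_rows --pt "1.6 -3.7 0.8 0.8" --pt "0 0 0 0"

```text
time_s: 2.35
ee_pos: [0.5798, 0.3077, 0.1277]
eef_rot: [-0.001, 1.0, -0.015, -0.001]
ft_force: [-0.6, 0.1, -0.2]
opening: 0.092
```

```bash
python3 go.py
cat > shot.py <<'E'
import sys
from h import *
s=r.observe();im=r.camera(sys.argv[1]);cv2.imwrite(f"pics/{sys.argv[2]}.png",im[:,:,::-1])
np.savez(f"pics/{sys.argv[2]}.npz",p=s["ee_pos"],q=s["eef_rot"])
E
python3 shot.py wrist w1
```

```text
now 2.35 [0.5798 0.3077 0.1277] -0.0306 F [-0.6  0.1 -0.2] j [0.3  0.44 1.43 0.   1.27 1.9 ] open 0.092
```

View pics/w1.png

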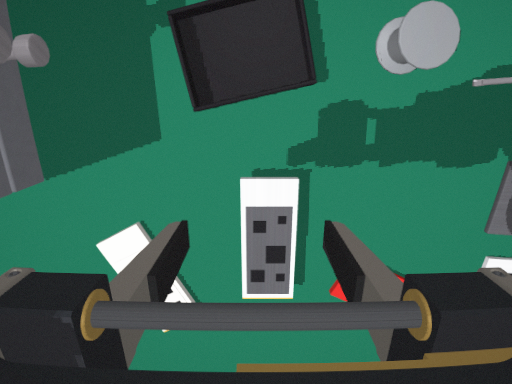

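Run:
```python
from h import *
crop("pics/w1.png","pics/w1c.png",220,160,320,310,4)
```

```text
(no output)
```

View pics/w1c.png

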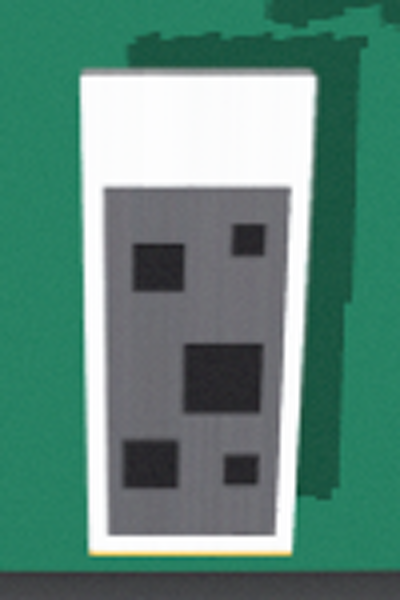

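```bash
python3 - <<'E'
from h import *
d=np.load("pics/w1.npz");c=np.array([(81,74),(316,74),(292,551),(88,551)])/4+[220,160]
P=plane("wrist",c,.024,(d["p"],d["q"]));print(P.round(4),P.mean(0))
print(np.linalg.norm(P[0]-P[1]),np.linalg.norm(P[1]-P[2]))
E
python3 go.py .577 .2945 .05 -.031 4
```

```text
[[0.5915 0.3233 0.024 ]
 [0.5897 0.2634 0.024 ]
 [0.4432 0.2677 0.024 ]
 [0.4452 0.3283 0.024 ]] [0.51740539 0.29568404 0.024     ]
0.05999866675107481 0.14654439557178855
now 2.4 [0.5795 0.306  0.1285] -0.031 F [-1.1  0.9 -0.4] j [0.3  0.43 1.43 0.   1.27 1.9 ] open 0.092
2 rows
[[-0.11, 0.58, 3.92, -0.0], [-0.11, 0.58, 3.92, -0.0]]
```

Request:
send_rows --pt "-0.2 0.6 4 0" --pt "-0.1 0.5 4 0" --pt "0 0 2 0" --pt "0 0 0 0"

```text
time_s: 2.8
ee_pos: [0.5773, 0.2923, 0.0284]
eef_rot: [-0.0, 1.0, -0.016, 0.002]
ft_force: [-0.3, -0.1, -0.1]
opening: 0.0918
```

```bash
python3 go.py .576 .2935 .004 -.031 4
```

```text
now 2.8 [0.5773 0.2923 0.0284] -0.0316 F [-0.3 -0.1 -0.1] j [ 0.28  0.53  1.52 -0.    1.09  1.89] open 0.0918
1 rows
[[-0.13, -0.11, 2.44, -0.03]]
```

Request:
send_rows --pt "-0.1 -0.1 1.5 0" --pt "0 0 0.8 0" --pt "0 0 0 0"

```text
time_s: 3.1
ee_pos: [0.5781, 0.2923, 0.0071]
eef_rot: [-0.001, 1.0, -0.017, 0.004]
ft_force: [-0.1, 0.2, 0.2]
opening: 0.0922
```

Request:
send_rows --pt "0 0 0 0" --pt "0 0 0 0" --pt "0 0 0 0" --pt "0 0 0 0" --pt "0 0 0 0" --claw 5.5 --squeeze 25

```text
time_s: 3.6
ee_pos: [0.5806, 0.2932, 0.0106]
eef_rot: [-0.001, 1.0, -0.016, 0.006]
ft_force: [-0.4, -1.2, -1.1]
opening: 0.0596
```

Request:
send_rows --pt "0 0 0 0" --pt "-0.3 0 0.3 0" --pt "-0.3 0 0.5 0" --claw 7

```text
time_s: 3.9
ee_pos: [0.5755, 0.2937, 0.0033]
eef_rot: [-0.002, 1.0, -0.016, 0.007]
ft_force: [-0.3, -0.5, 0.2]
opening: 0.0701
```

Request:
send_rows --pt "0 0 0.1 0" --pt "0 0 0 0" --pt "0 0 0.1 0" --claw 5.5

```text
time_s: 4.2
ee_pos: [0.5743, 0.2936, 0.0009]
eef_rot: [-0.001, 1.0, -0.016, 0.006]
ft_force: [-5.0, -1.5, 12.9]
opening: 0.0597
```

```bash
python3 go.py
```

```text
now 4.2 [0.5743 0.2936 0.0009] -0.0324 F [-5.  -1.5 12.9] j [ 0.29  0.56  1.54 -0.    1.03  1.89] open 0.0597
```

Request:
send_rows --pt "0 0 -2 0" --pt "0 0 -3 0" --pt "0 0 -4 0" --pt "0 0 -4 0" --pt "0 0 -4 0" --claw 5

```text
time_s: 4.7
ee_pos: [0.5653, 0.2909, 0.1646]
eef_rot: [0.002, 1.0, -0.016, -0.004]
ft_force: [1.3, -0.5, -2.9]
opening: 0.0594
```

```bash
python3 go.py; python3 shot.py wrist w2;python3 shot.py scene s2b; python3 -c "
from h import *
crop('pics/s2b.png','pics/s2c.png',220,60,390,190,4.5)"
```

```text
now 4.7 [0.5653 0.2909 0.1646] -0.0325 F [ 1.3 -0.5 -2.9] j [ 0.29  0.36  1.46 -0.    1.33  1.89] open 0.0594
```

View pics/w2.png

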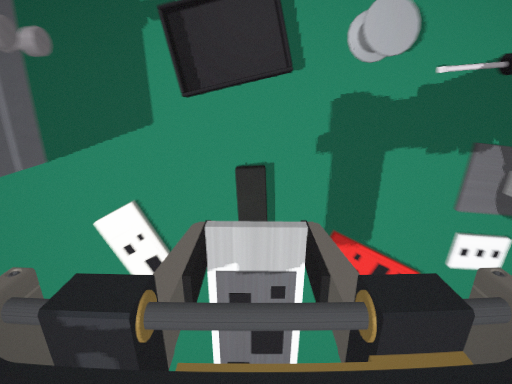

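View pics/s2c.png

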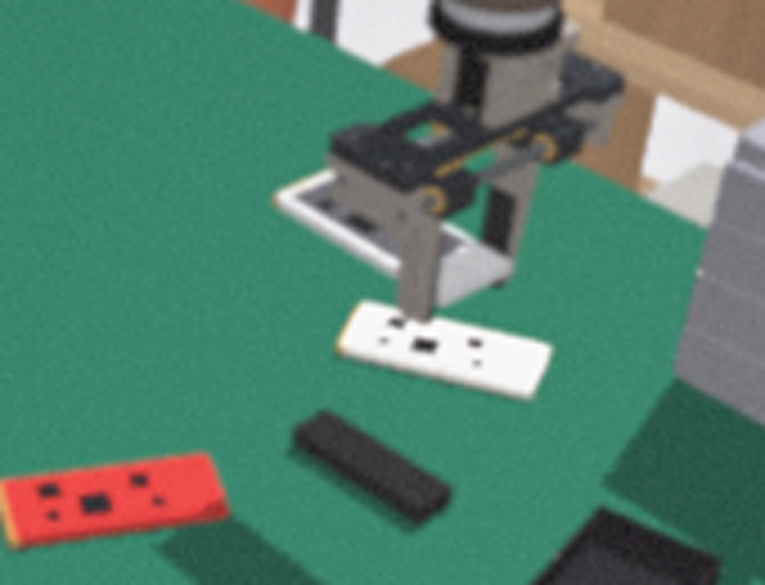

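Request:
send_rows --pt "0 0 -3 0" --pt "0 0 -3 0" --pt "0 0 -2 0" --pt "0 0 0 0" --pt "0 0 0 0" --squeeze 9

```text
time_s: 5.3
ee_pos: [0.5667, 0.2914, 0.2448]
eef_rot: [0.002, 1.0, -0.016, -0.003]
ft_force: [-0.1, -0.9, -2.8]
opening: 0.0601
```

```bash
python3 go.py; python3 shot.py wrist w3
```

```text
now 5.3 [0.5667 0.2914 0.2448] -0.0325 F [-0.1 -0.9 -2.8] j [ 0.29  0.31  1.36 -0.    1.48  1.89] open 0.0601
```

View pics/w3.png

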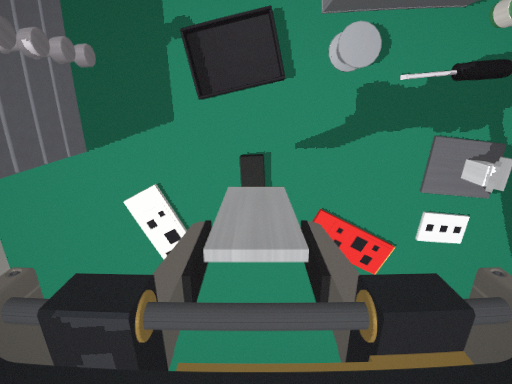

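Run:
```python
from h import *
crop("pics/w3.png","pics/w3c.png",190,170,320,270,6)
```

```text
(no output)
```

View pics/w3c.png

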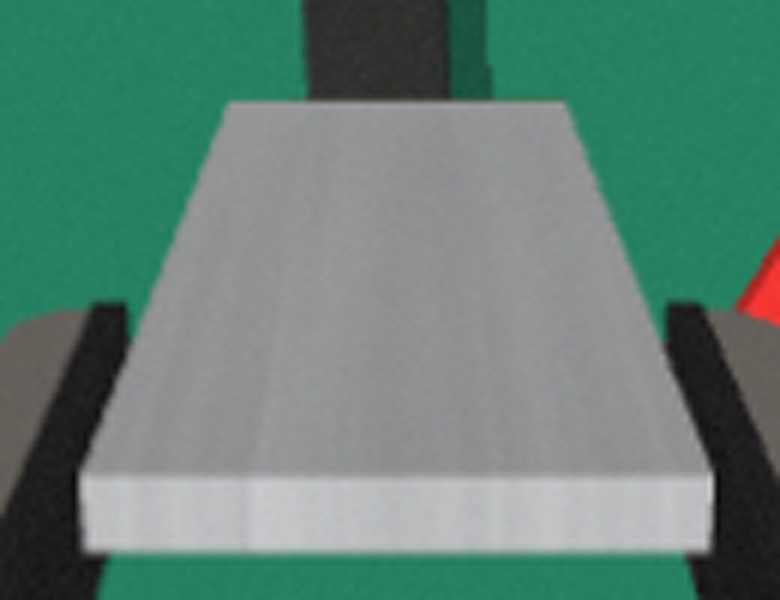

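```bash
cat > cardfit.py <<'E'
from h import *
from scipy.optimize import least_squares
def cardfit(pts,uv):
    """pts: card coords mm (x,y,z with z from underside); returns a(deg) tilt from vertical, grip dist; tool coords"""
    c=r.calibration("wrist");T=np.array(c["T_tool_cam"]);M=np.linalg.inv(T);K=np.array(c["K"]);d=np.array([c["k1"],0,0,0,0.])
    pts=np.array(pts,float)/1000
    def W(p):
        a=p[0];t=np.array([np.sin(a),0,-np.cos(a)]);n=np.array([-np.cos(a),0,-np.sin(a)])
        o=np.array([p[1],p[2],p[3]])          # card centre line at mid-thickness, x=0
        # y axis = n x t
        yv=np.cross(n,t)
        rv=R.from_rotvec([0,0,p[4]]).as_matrix()
        return o+(pts[:,:1]*t+pts[:,1:2]*yv+(pts[:,2:]-.004)*n)@rv.T
    f=lambda p:(cv2.projectPoints((W(p)@M[:3,:3].T+M[:3,3]).reshape(-1,1,3),np.zeros(3),np.zeros(3),K,d)[0][:,0]-uv).ravel()
    o=least_squares(f,[0,0,0,.05,0]);p=o.x
    t=np.array([np.sin(p[0]),0,-np.cos(p[0])])
    print("tilt deg",np.degrees(p[0]).round(2),"yaw",np.degrees(p[4]).round(2),"tail",(p[1:4]+.075*t).round(4),"nose",(p[1:4]-.075*t).round(4),"rms",np.sqrt((o.fun**2).mean()).round(2))
    return p
if __name__=="__main__":
    # y axis sign: n x t at a=0: (-1,0,0)x(0,0,-1) = (0*-1-0*0, 0*0-(-1)(-1), 0)=(0,-1,0) : image right is tool +y => card -y
    uv=np.array([(80,475),(713,475),(86,552),(710,552),(228,102),(567,102)])/6+[190,170]
    cardfit([(75,30,0),(75,-30,0),(75,30,8),(75,-30,8),(-73,30,0.2),(-73,-30,0.2)],uv)
E
python3 cardfit.py
```

```text
tilt deg 2.77 yaw -0.0 tail [ 0.0015  0.0002 -0.0301] nose [-0.0058  0.0002  0.1197] rms 0.3
```

```bash
python3 go.py .541 -.082 .215 1.455 2.8
```

```text
now 5.35 [0.5667 0.2914 0.2447] -0.0325 F [ 0.4 -0.4 -1.9] j [ 0.29  0.31  1.36 -0.    1.48  1.89] open 0.06
14 rows
[[-0.1, 2.67, 0.21, -6.09], [-0.38, 2.65, 0.21, -6.09], [-0.66, 2.59, 0.21, -6.09], [-0.93, 2.51, 0.21, -6.09], [-1.19, 2.39, 0.21, -6.09]]
[[-1.44, 2.25, 0.21, -6.09], [-1.67, 2.09, 0.21, -6.09], [-1.88, 1.9, 0.21, -6.09], [-2.07, 1.69, 0.21, -6.09], [-2.24, 1.46, 0.21, -6.09]]
[[-2.38, 1.22, 0.21, -6.09], [-2.5, 0.96, 0.21, -6.09], [-2.58, 0.69, 0.21, -6.09], [-2.64, 0.41, 0.21, -6.09]]
```

Request:
send_rows --pt "-0.1 2.6 0.2 -6" --pt "-0.4 2.6 0.2 -6" --pt "-0.7 2.6 0.2 -6" --pt "-0.9 2.5 0.2 -6" --pt "-1.2 2.4 0.2 -6" --squeeze 20

```text
time_s: 5.85
ee_pos: [0.5517, 0.1574, 0.2223]
eef_rot: [-0.001, 0.967, 0.255, -0.012]
ft_force: [0.1, 0.2, -2.4]
opening: 0.06
```

Request:
send_rows --pt "-1.4 2.3 0.2 -6" --pt "-1.7 2.1 0.2 -6" --pt "-1.9 1.9 0.2 -6" --pt "-2.1 1.7 0.2 -6" --pt "-2.2 1.5 0.2 -6"

```text
time_s: 6.35
ee_pos: [0.5389, 0.018, 0.2003]
eef_rot: [-0.009, 0.862, 0.507, -0.019]
ft_force: [-0.5, -0.2, -2.9]
opening: 0.0596
```

```bash
python3 go.py .541 -.082 .215 1.455 2.8
```

```text
now 6.35 [0.5389 0.018  0.2003] 1.0637 F [-0.5 -0.2 -2.9] j [-0.18  0.11  1.68 -0.01  1.39  0.33] open 0.0596
4 rows
[[-2.16, 1.26, -0.37, -5.61], [-2.27, 1.04, -0.37, -5.61], [-2.36, 0.82, -0.37, -5.61], [-2.43, 0.58, -0.37, -5.61]]
```

Request:
send_rows --pt "-2.0 1.3 -0.3 -5.6" --pt "-2.0 1.0 -0.4 -5.6" --pt "-2.0 0.8 -0.4 -5.6" --pt "-2.0 0.5 -0.4 -5.6" --pt "0 0 0 0"

```text
time_s: 6.85
ee_pos: [0.5384, -0.0751, 0.2031]
eef_rot: [-0.021, 0.742, 0.67, -0.022]
ft_force: [0.1, -0.9, -2.9]
opening: 0.0597
```

```bash
python3 go.py .541 -.0865 .215 1.455 2.8;python3 shot.py wrist w4
```

```text
now 6.85 [ 0.5384 -0.0751  0.2031] 1.4686 F [ 0.1 -0.9 -2.9] j [-0.35  0.14  1.65 -0.02  1.42 -0.24] open 0.0597
1 rows
[[-1.1, 0.38, -1.19, 0.78]]
```

View pics/w4.png

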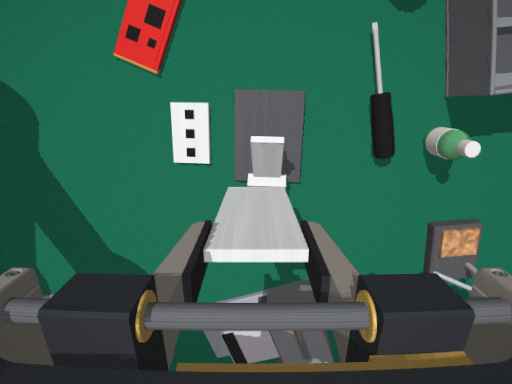

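```bash
cat >> go.py <<'E'
    m=R.from_quat(np.array(s["eef_rot"])[[1,2,3,0]]).as_matrix()
    print("tilt deg: tool x up",np.degrees(m[2,0]).round(2),"tool y up",np.degrees(m[2,1]).round(2))
E
python3 go.py; python3 -c "
from h import *
crop('pics/w4.png','pics/w4c.png',190,80,330,270,4)"
```

```text
now 6.9 [ 0.5379 -0.0737  0.2024] 1.4672 F [-0.8 -0.1 -1.6] j [-0.35  0.14  1.65 -0.02  1.42 -0.24] open 0.0596
tilt deg: tool x up -0.18 tool y up -3.53
```

View pics/w4c.png

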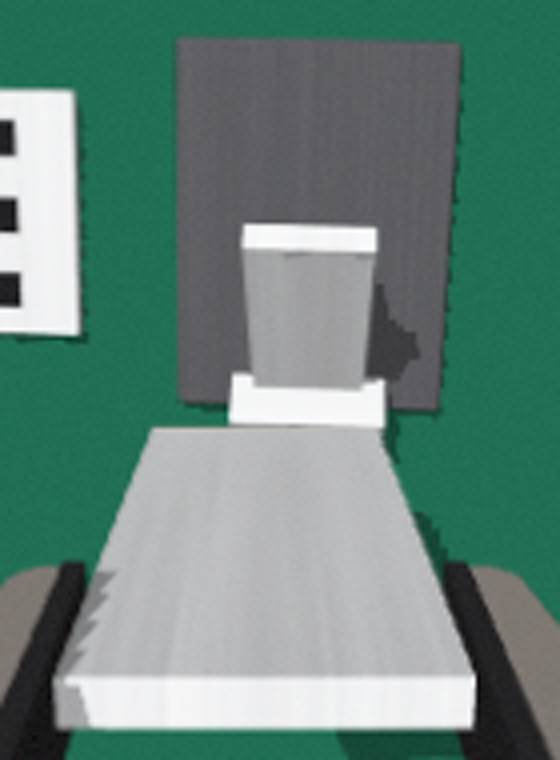

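```bash
cat > m4.py <<'E'
from h import *
from cardfit import cardfit
d=np.load("pics/w4.npz");pose=(d["p"],d["q"])
c=np.array([(178,40),(460,43),(438,409),(181,401)])/4+[190,80]
P=plane("wrist",c,.008,pose);print(P.round(4));print("centre",P.mean(0).round(4))
v=(P[0]-P[3]+P[1]-P[2]);print("yaw",np.arctan2(v[1],v[0]), [np.linalg.norm(P[i]-P[(i+1)%4]).round(4) for i in range(4)])
p=cardfit([(75,30,0),(75,-30,0),(75,30,8),(75,-30,8),(-73,30,0.2),(-73,-30,0.2)],np.array([(55,677),(474,674),(57,727),(473,724),(152,430),(379,430)])/4+[190,80])
m=R.from_quat(np.array(d["q"])[[1,2,3,0]]).as_matrix()
t=np.array([np.sin(p[0]),0,-np.cos(p[0])])
for k in(-.075,.075,-.071): print(k,(d["p"]+m@(p[1:4]+k*t)).round(4))
E
python3 m4.py
```

```text
[[ 0.5108  0.0286  0.008 ]
 [ 0.598   0.0187  0.008 ]
 [ 0.5844 -0.0986  0.008 ]
 [ 0.4972 -0.0883  0.008 ]]
centre [ 0.5476 -0.0349  0.008 ]
yaw 1.4552330238523268 [np.float64(0.0878), np.float64(0.118), np.float64(0.0877), np.float64(0.1176)]
tilt deg 3.16 yaw -0.38 tail [ 0.0016  0.0004 -0.0297] nose [-0.0067  0.0004  0.1201] rms 0.41
-0.075 [ 0.5308 -0.0816  0.0832]
0.075 [ 0.5407 -0.0737  0.2327]
-0.071 [ 0.5311 -0.0814  0.0872]
```

Request:
send_rows --pt "0 0 0 8" --pt "0 0 0 8" --pt "0 0 0 8" --pt "0 0 0 0"

```text
time_s: 7.3
ee_pos: [0.5347, -0.0689, 0.1961]
eef_rot: [-0.021, 0.87, 0.492, -0.029]
ft_force: [0.0, 0.2, -3.4]
opening: 0.06
```

```bash
python3 go.py
```

```text
now 7.3 [ 0.5347 -0.0689  0.1961] 1.0296 F [ 0.   0.2 -3.4] j [-0.34  0.14  1.66 -0.02  1.42  0.2 ] open 0.06
tilt deg: tool x up -1.66 tool y up -3.74
```

Request:
send_rows --pt "0 0 0 -8" --pt "0 0 0 -8" --pt "0 0 0 -8" --pt "0 0 0 0"

```text
time_s: 7.7
ee_pos: [0.5325, -0.0646, 0.1921]
eef_rot: [-0.031, 0.739, 0.672, -0.024]
ft_force: [0.3, 0.6, -2.2]
opening: 0.06
```

```bash
python3 go.py
```

```text
now 7.7 [ 0.5325 -0.0646  0.1921] 1.4757 F [ 0.3  0.6 -2.2] j [-0.34  0.14  1.66 -0.01  1.41 -0.24] open 0.06
tilt deg: tool x up 0.29 tool y up -4.46
```

Request:
send_rows --pt "-4.5 0.4 -0.2 0" --pt "-4.5 0.3 0 0" --pt "0 0 2.5 0" --pt "0 0 1.5 0" --squeeze 45

```text
time_s: 8.1
ee_pos: [0.5293, -0.1549, 0.1526]
eef_rot: [-0.029, 0.74, 0.671, -0.023]
ft_force: [-1.2, 0.1, -3.1]
opening: 0.0596
```

```bash
python3 go.py
```

```text
now 8.1 [ 0.5293 -0.1549  0.1526] 1.4728 F [-1.2  0.1 -3.1] j [-0.49  0.21  1.66 -0.02  1.34 -0.38] open 0.0596
tilt deg: tool x up 0.26 tool y up -4.27
```

Request:
send_rows --pt "0 0 2.0 0" --pt "0 0 0.8 0" --pt "0 0 0.5 0" --pt "0 0 0.3 0"

```text
time_s: 8.5
ee_pos: [0.5266, -0.1542, 0.1197]
eef_rot: [-0.03, 0.742, 0.669, -0.024]
ft_force: [-7.4, 1.9, 15.9]
opening: 0.0596
```

```bash
python3 go.py
```

```text
now 8.5 [ 0.5266 -0.1542  0.1197] 1.4673 F [-7.4  1.9 15.9] j [-0.49  0.24  1.69 -0.03  1.27 -0.38] open 0.0596
tilt deg: tool x up 0.19 tool y up -4.38
```

Contact at about 16 N; pressing on for a few rows to see whether this straightens the tool.

Request:
send_rows --pt "0 0.2 0.2 0" --pt "0 0.2 0.2 0" --pt "0 0.2 0.2 0" --pt "0 0.2 0.2 0"

```text
time_s: 8.9
ee_pos: [0.5303, -0.154, 0.1201]
eef_rot: [-0.033, 0.742, 0.669, -0.03]
ft_force: [-7.7, 0.6, 11.0]
opening: 0.0596
```

```bash
python3 go.py
```

```text
now 8.9 [ 0.5303 -0.154   0.1201] 1.4663 F [-7.7  0.6 11. ] j [-0.48  0.26  1.67 -0.03  1.29 -0.37] open 0.0596
tilt deg: tool x up 0.02 tool y up -5.12
```

Request:
send_rows --pt "0 -0.4 0.2 0" --pt "0 -0.4 0.2 0" --pt "0 -0.4 0.2 0" --pt "0 -0.4 0.2 0"

```text
time_s: 9.3
ee_pos: [0.521, -0.1537, 0.1198]
eef_rot: [-0.024, 0.743, 0.668, -0.025]
ft_force: [4.9, 0.0, 4.8]
opening: 0.0597
```

```bash
python3 go.py
```

```text
now 9.3 [ 0.521  -0.1537  0.1198] 1.4651 F [4.9 0.  4.8] j [-0.49  0.22  1.72 -0.03  1.26 -0.37] open 0.0597
tilt deg: tool x up -0.25 tool y up -3.96
```

Request:
send_rows --pt "0 -0.5 0.4 0" --pt "0 -0.5 0.5 0" --pt "0 -0.5 0.5 0" --pt "0 -0.5 0.5 0"

```text
time_s: 9.7
ee_pos: [0.5155, -0.1545, 0.1188]
eef_rot: [-0.007, 0.744, 0.668, -0.012]
ft_force: [3.7, 5.4, 19.6]
opening: 0.0595
```

```bash
python3 go.py
```

```text
now 9.7 [ 0.5155 -0.1545  0.1188] 1.4631 F [ 3.7  5.4 19.6] j [-0.5   0.18  1.77 -0.02  1.21 -0.39] open 0.0595
tilt deg: tool x up -0.52 tool y up -1.56
```

Works well. Once more.

Request:
send_rows --pt "0 -0.5 0.5 0" --pt "0 -0.5 0.5 0" --pt "0 -0.5 0.5 0"

```text
time_s: 10.0
ee_pos: [0.5121, -0.1541, 0.1184]
eef_rot: [0.005, 0.745, 0.667, -0.003]
ft_force: [4.7, 5.3, 22.2]
opening: 0.0597
```

```bash
python3 go.py
```

```text
now 10.0 [ 0.5121 -0.1541  0.1184] 1.4615 F [ 4.7  5.3 22.2] j [-0.51  0.15  1.81 -0.01  1.18 -0.4 ] open 0.0597
tilt deg: tool x up -0.59 tool y up 0.23
```

Request:
send_rows --pt "0 -0.5 0.5 0" --pt "0 0.5 -3.5 0" --pt "0 0.5 -3.5 0" --pt "0 0 0 0"

```text
time_s: 10.4
ee_pos: [0.5152, -0.1523, 0.1876]
eef_rot: [0.004, 0.745, 0.667, -0.002]
ft_force: [1.2, -1.4, -1.6]
opening: 0.0595
```

```bash
python3 shot.py wrist w5; python3 go.py .542 -.0765 .177 1.455 5;python3 -c "
from h import *
crop('pics/w5.png','pics/w5c.png',190,80,330,270,4)"
```

```text
now 10.45 [ 0.5135 -0.1515  0.1845] 1.4606 F [-0.3 -0.8 -2.8] j [-0.51  0.08  1.74 -0.01  1.32 -0.4 ] open 0.0594
2 rows
[[3.88, 1.0, 0.38, 0.16], [3.89, 0.99, 0.38, 0.16]]
tilt deg: tool x up -0.35 tool y up -0.11
```

View pics/w5c.png

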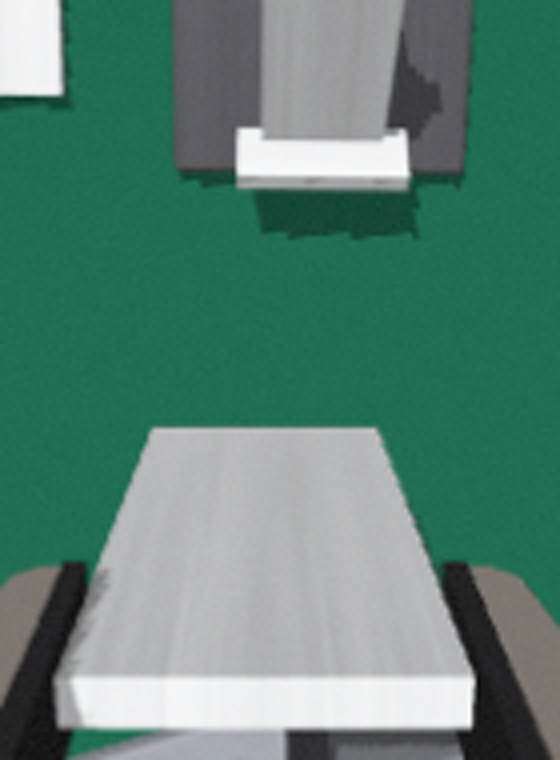

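Request:
send_rows --pt "3.9 1.0 0.2 0.2" --pt "3.9 1.0 0.2 0.2"

```text
time_s: 10.65
ee_pos: [0.5379, -0.0779, 0.1745]
eef_rot: [-0.002, 0.75, 0.661, -0.006]
ft_force: [0.6, -0.9, -2.9]
opening: 0.0595
```

```bash
python3 go.py .542 -.0765 .157 1.455 5
python3 - <<'E'
from h import *
s=r.observe();m=R.from_quat(np.array(s["eef_rot"])[[1,2,3,0]]).as_matrix()
print("nose",s["ee_pos"]+m@[-.0067,.0004,.1201])
E
```

```text
now 10.65 [ 0.5379 -0.0779  0.1745] 1.4455 F [ 0.6 -0.9 -2.9] j [-0.36  0.12  1.72 -0.01  1.31 -0.23] open 0.0595
1 rows
[[0.19, 0.39, 1.75, -0.54]]
tilt deg: tool x up -0.37 tool y up -0.67
nose [ 0.53593286 -0.08520376  0.05440932]
```

Request:
send_rows --pt "0.3 0.4 1.4 -0.5" --pt "0.1 0.1 0.8 0"

```text
time_s: 10.85
ee_pos: [0.5399, -0.0704, 0.1464]
eef_rot: [-0.006, 0.745, 0.667, -0.009]
ft_force: [-2.9, -3.5, 16.0]
opening: 0.0593
```

```bash
python3 go.py
python3 - <<'E'
from h import *
s=r.observe();m=R.from_quat(np.array(s["eef_rot"])[[1,2,3,0]]).as_matrix()
n=s["ee_pos"]+m@[-.0067,.0004,.1201];d=n-[.5412,-.0862,0]
print("nose",n,"stand x,y rel corner",.1155*d[0]+.993*d[1],-.993*d[0]+.1155*d[1])
E
```

```text
now 10.85 [ 0.5399 -0.0704  0.1464] 1.4594 F [-2.9 -3.5 16. ] j [-0.35  0.16  1.74 -0.01  1.27 -0.23] open 0.0593
tilt deg: tool x up -0.26 tool y up -1.2
nose [ 0.53703579 -0.07737471  0.02634552] stand x,y rel corner 0.008282549679600702 0.0051543787634919245
```

Request:
send_rows --pt "1.8 0.1 0.6 0" --pt "2.1 0.1 0.7 0" --pt "1.9 0.1 1.0 0" --squeeze 9

```text
time_s: 11.15
ee_pos: [0.5459, -0.0155, 0.1183]
eef_rot: [-0.008, 0.747, 0.665, -0.011]
ft_force: [0.4, 1.2, 3.2]
opening: 0.0599
```

```bash
python3 go.py;  python3 shot.py scene s3; python3 shot.py wrist w6; python3 -c "
from h import *
crop('pics/s3.png','pics/s3c.png',150,100,280,250,4.5)"
```

```text
now 11.15 [ 0.5459 -0.0155  0.1183] 1.4542 F [0.4 1.2 3.2] j [-0.24  0.2   1.75 -0.01  1.22 -0.12] open 0.0599
tilt deg: tool x up -0.34 tool y up -1.59
```

View pics/s3c.png

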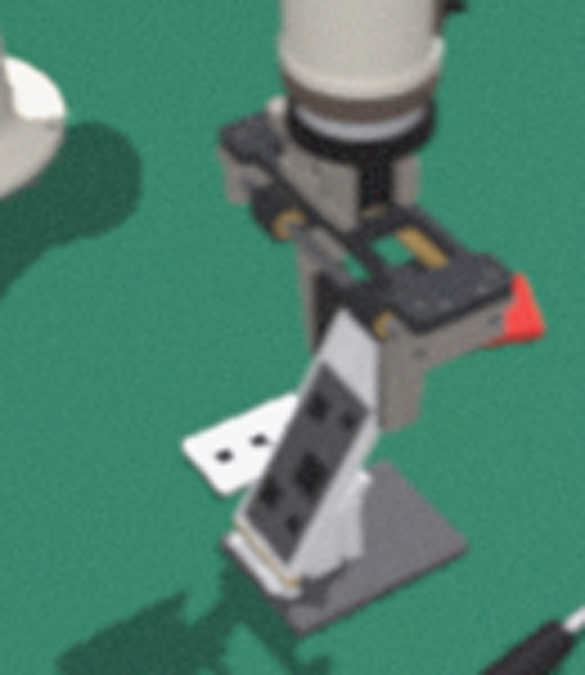

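View pics/w6.png

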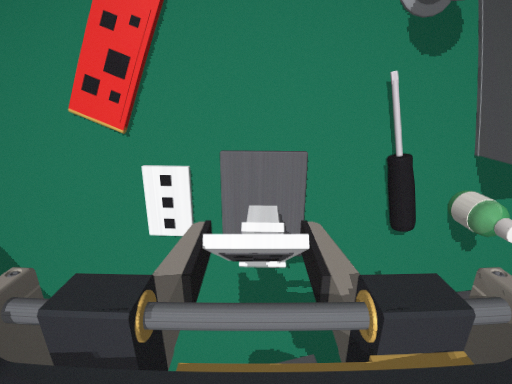

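Request:
send_rows --pt "1.2 0 0.6 0" --pt "1.2 0 0.9 0" --pt "0.3 0 0.4 0"

```text
time_s: 11.55
ee_pos: [0.5465, 0.0119, 0.0943]
eef_rot: [-0.01, 0.747, 0.665, -0.013]
ft_force: [-0.2, -0.9, 1.5]
opening: 0.0598
```

```bash
python3 go.py;  python3 shot.py scene s4; python3 -c "
from h import *
crop('pics/s4.png','pics/s4c.png',150,100,280,250,4.5)"
```

```text
now 11.55 [0.5465 0.0119 0.0943] 1.4542 F [-0.2 -0.9  1.5] j [-0.19  0.24  1.76 -0.01  1.18 -0.07] open 0.0598
tilt deg: tool x up -0.38 tool y up -1.82
```

View pics/s4c.png

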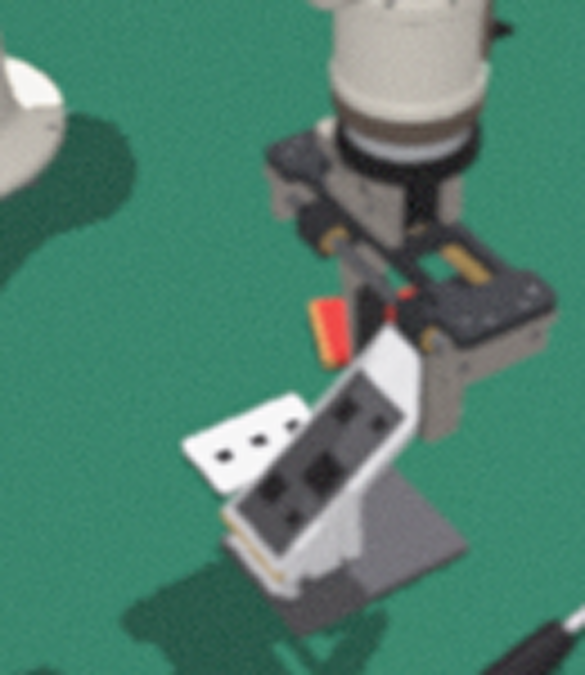

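Request:
send_rows --pt "0 0 0 0" --pt "0 0 0 0" --pt "0 0 -0.1 0" --claw 7.6

```text
time_s: 11.9
ee_pos: [0.5449, 0.0119, 0.0937]
eef_rot: [-0.011, 0.747, 0.664, -0.014]
ft_force: [-0.0, -0.1, 0.0]
opening: 0.076
```

Request:
send_rows --pt "0 0 -3 0" --pt "0 0 -4 0" --pt "0 0 -3 0" --pt "0 0 0 0" --claw 9

```text
time_s: 12.3
ee_pos: [0.5474, 0.0114, 0.1966]
eef_rot: [-0.013, 0.748, 0.664, -0.015]
ft_force: [0.6, -0.5, 0.5]
opening: 0.0899
```

```bash
python3 go.py;  python3 shot.py wrist w7;python3 shot.py scene s5; python3 -c "
from h import *
crop('pics/s5.png','pics/s5c.png',150,100,280,250,4.5)"
```

```text
now 12.3 [0.5474 0.0114 0.1966] 1.4521 F [ 0.6 -0.5  0.5] j [-0.19  0.13  1.66 -0.01  1.39 -0.07] open 0.0899
tilt deg: tool x up -0.33 tool y up -2.26
```

View pics/s5c.png

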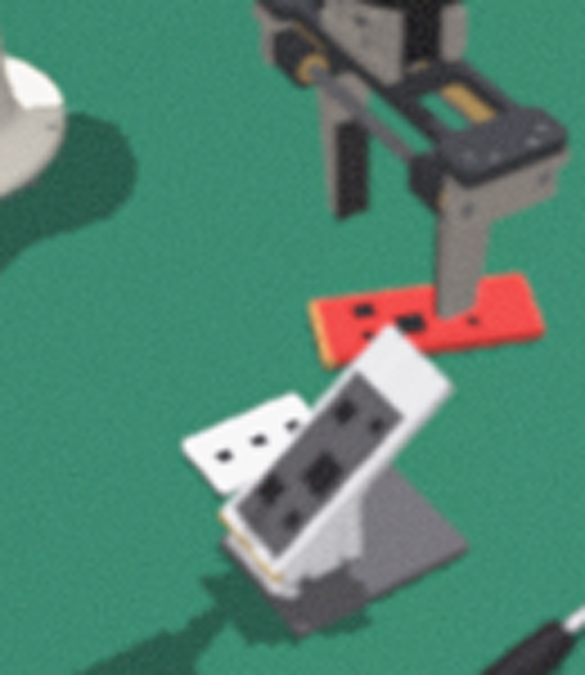

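View pics/w7.png

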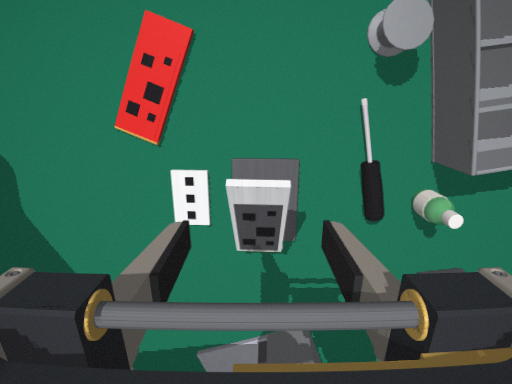

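```bash
python3 -c "
from h import *
crop('pics/w7.png','pics/w7c.png',210,150,310,270,6)"
```

```text
(no output)
```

View pics/w7c.png

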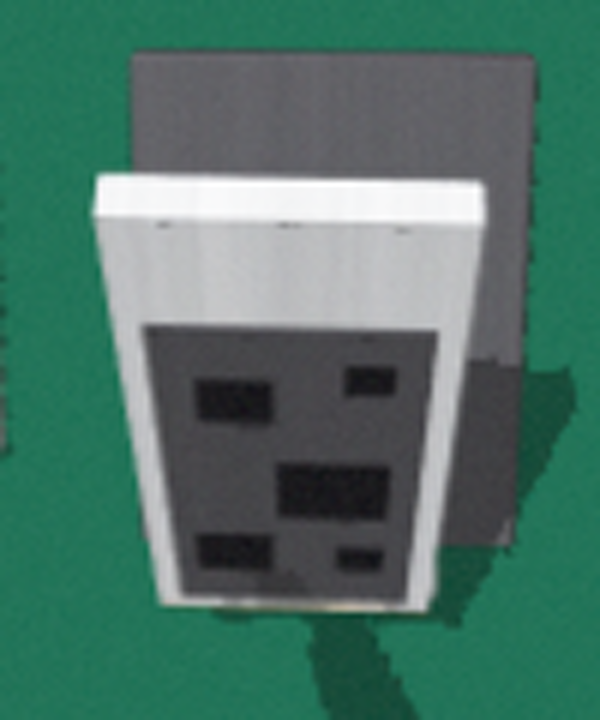

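```bash
cat > pnp.py <<'E'
from h import *
def pnp(npz,pts,uv):
    d=np.load(npz);c=r.calibration("wrist");K=np.array(c["K"]);k=np.array([c["k1"],0,0,0,0.])
    ok,rv,tv=cv2.solvePnP(np.array(pts,float)/1000,np.array(uv,float),K,k,flags=cv2.SOLVEPNP_SQPNP)
    ok,rv,tv=cv2.solvePnP(np.array(pts,float)/1000,np.array(uv,float),K,k,rv,tv,True)
    e=cv2.projectPoints(np.array(pts,float)/1000,rv,tv,K,k)[0][:,0]-uv
    C=np.eye(4);C[:3,:3]=cv2.Rodrigues(rv)[0];C[:3,3]=tv.ravel()
    T=np.eye(4);T[:3,:3]=R.from_quat(d["q"][[1,2,3,0]]).as_matrix();T[:3,3]=d["p"]
    Wt=np.array(c["T_tool_cam"])@C
    return T@Wt,Wt,np.sqrt((e**2).mean())
E
python3 - <<'E'
from pnp import *
uv=np.array([(95,217),(486,222),(97,176),(483,185),(160,604),(433,609)])/6+[210,150]
W,Tt,e=pnp("pics/w7.npz",[(75,30,8),(75,-30,8),(75,30,0),(75,-30,0),(-71,30,8),(-71,-30,8)],uv)
print(e,"\n",W.round(3))
for n,x in(("nose",-75),("tail",75),("grip60",60),("centre",0)): print(n,(W@[x/1000,0,.004,1])[:3].round(4))
c=np.array([.5412,-.0862]);
for x in(-71,75):
  d=(W@[x/1000,0,.004,1])[:3]; q=d[:2]-c;print(x,"stand x",.1155*q[0]+.993*q[1],"y",-.993*q[0]+.1155*q[1],"z",d[2])
E
python3 go.py
```

```text
0.2846495967419293 
 [[ 0.1   -0.992 -0.073  0.541]
 [ 0.798  0.124 -0.59  -0.033]
 [ 0.595  0.     0.804  0.072]
 [ 0.     0.     0.     1.   ]]
nose [ 0.5335 -0.0948  0.0308]
tail [0.5485 0.0248 0.12  ]
grip60 [0.547  0.0129 0.1111]
centre [ 0.541  -0.035   0.0754]
-71 stand x -0.006192138494055725 y 0.006580742608198058 z 0.03313862017169312
75 stand x 0.11111321205254744 y 0.005578825327498749 z 0.12000657106485162
now 12.4 [0.5449 0.0118 0.1921] 1.4521 F [-0.   0.8  0.1] j [-0.19  0.14  1.67 -0.01  1.38 -0.07] open 0.0899
tilt deg: tool x up -0.3 tool y up -2.68
```

```bash
python3 -c "
from h import *
crop('pics/s5.png','pics/s5d.png',185,195,245,245,12)"
```

```text
(no output)
```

View pics/s5d.png

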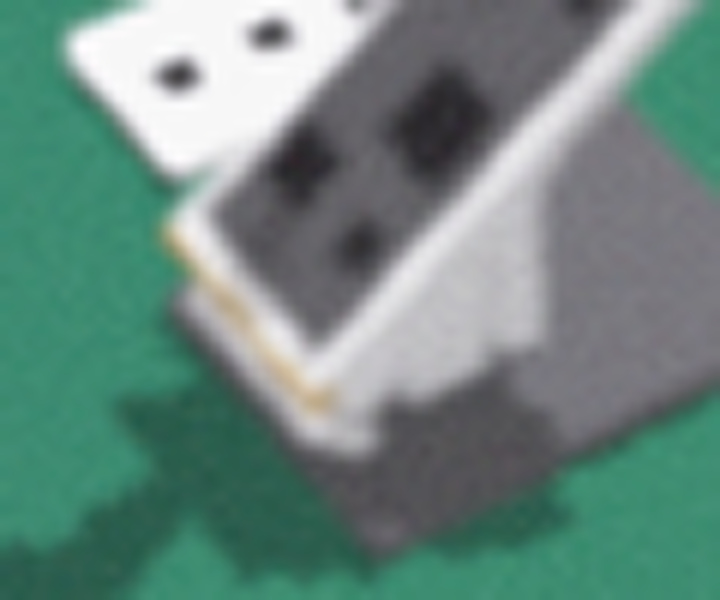

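Request:
send_rows --pt "0 0.3 4.5 0" --pt "0 0.3 4 0" --pt "0 0.1 1 0"

```text
time_s: 12.7
ee_pos: [0.5465, 0.0109, 0.0924]
eef_rot: [-0.016, 0.748, 0.664, -0.018]
ft_force: [0.1, -0.8, -0.4]
opening: 0.0901
```

```bash
python3 go.py .547 .0128 .093
```

```text
now 12.7 [0.5465 0.0109 0.0924] 1.4516 F [ 0.1 -0.8 -0.4] j [-0.2   0.25  1.74 -0.01  1.19 -0.07] open 0.0901
1 rows
[[0.19, 0.03, -0.06, -0.0]]
tilt deg: tool x up -0.29 tool y up -2.71
```

Request:
send_rows --pt "0.1 0 0 0" --pt "0.1 0 0 0" --pt "0 0 -0.1 0" --claw 5 --squeeze 9

```text
time_s: 13.0
ee_pos: [0.5445, 0.0134, 0.0915]
eef_rot: [-0.019, 0.748, 0.663, -0.02]
ft_force: [0.1, -0.7, -0.6]
opening: 0.0681
```

Request:
send_rows --pt "0.7 0 -1.2 0" --pt "0.8 0 -1.2 0" --pt "0 0 0 0"

```text
time_s: 13.3
ee_pos: [0.55, 0.029, 0.1211]
eef_rot: [-0.016, 0.748, 0.663, -0.018]
ft_force: [0.1, -0.9, -0.3]
opening: 0.06
```

```bash
python3 go.py;  python3 shot.py scene s6; python3 -c "
from h import *
crop('pics/s6.png','pics/s6c.png',170,130,280,250,5)"
```

```text
now 13.3 [0.55   0.029  0.1211] 1.4513 F [ 0.1 -0.9 -0.3] j [-0.16  0.23  1.71 -0.01  1.25 -0.04] open 0.06
tilt deg: tool x up -0.3 tool y up -2.73
```

View pics/s6c.png

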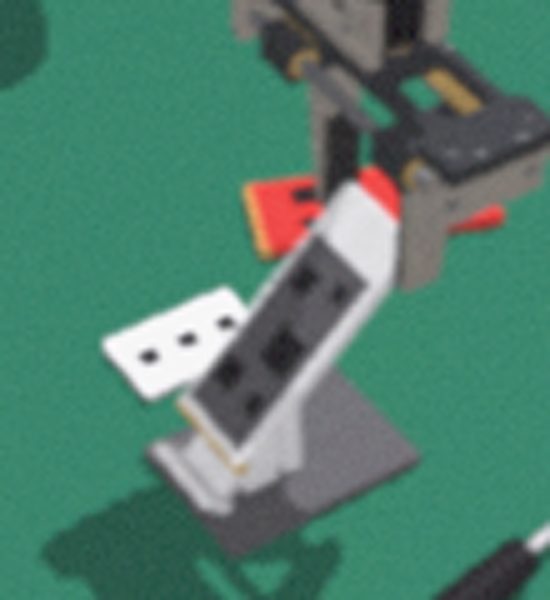

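```bash
python3 shot.py wrist w8; python3 -c "
from h import *
crop('pics/w8.png','pics/w8c.png',190,170,330,290,5.5)"
```

```text
(no output)
```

View pics/w8c.png

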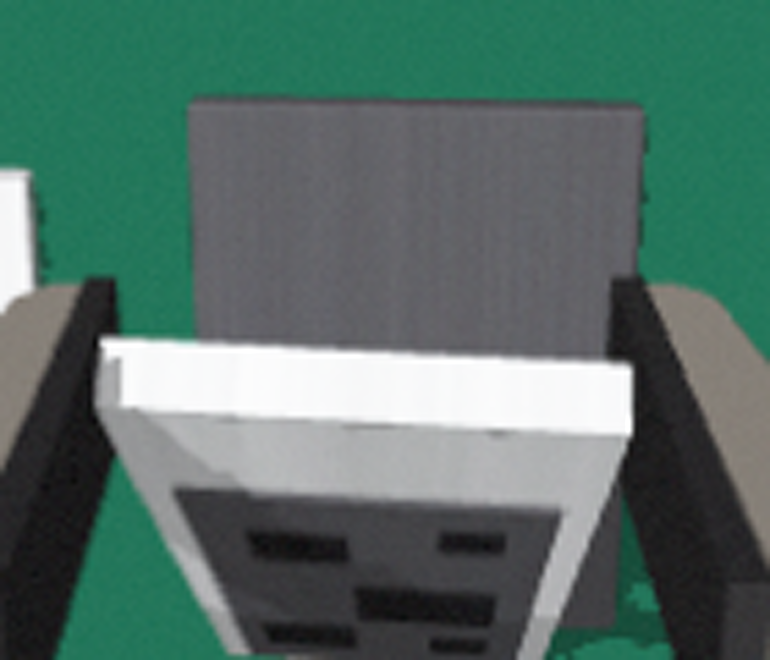

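Run:
```python
from pnp import *
d=np.load("pics/w1.npz");c=np.array([(81,74),(316,74),(104,187),(291,187),(107,535),(276,535)])/4+[220,160]
P=plane("wrist",c,.024,(d["p"],d["q"]));
o=(P[0]+P[1])/2;yv=(P[0]-P[1])/np.linalg.norm(P[0]-P[1]);xv=np.cross(yv,[0,0,1])
L=[(75+1000*(p-o)@xv,1000*(p-o)@yv) for p in P];print(np.round(L,1))
uv=np.array([(102,340),(632,368),(98,405),(630,435),(176,489),(564,512)])/5.5+[190,170]
W,Tt,e=pnp("pics/w8.npz",[(75,30,0),(75,-30,0),(75,30,8),(75,-30,8),(*L[2],8),(*L[3],8)],uv)
print(e,"\n",W.round(3))
c=np.array([.5412,-.0862]);
for x in(-71,0,60,75):
  d=(W@[x/1000,0,.004,1])[:3]; q=d[:2]-c;print(x,"stand x",.1155*q[0]+.993*q[1],"y",-.993*q[0]+.1155*q[1],"z",d[2], "tool",(Tt@[x/1000,0,.004,1])[:3].round(4))
```

```text
[[ 75.   30. ]
 [ 75.  -30. ]
 [ 44.2  24.5]
 [ 44.1 -24.8]
 [-66.   24.9]
 [-66.1 -25.1]]
0.3634574594040712 
 [[ 0.093 -0.989 -0.111  0.545]
 [ 0.742  0.143 -0.655 -0.021]
 [ 0.664 -0.022  0.748  0.083]
 [ 0.     0.     0.     1.   ]]
-71 stand x 0.009844709318105724 y 0.0047471031113293545 z 0.03928796197264772 tool [-0.1048  0.0044  0.0816]
0 stand x 0.06293266952490222 y 0.004279974933005729 z 0.08641256055019546 tool [-0.052   0.0023  0.0342]
60 stand x 0.10779573448839223 y 0.0038852187259716207 z 0.1262361649819259 tool [-0.0073  0.0006 -0.0058]
75 stand x 0.11901150072926474 y 0.0037865296742131196 z 0.13619206608985854 tool [ 0.0039  0.0002 -0.0158]
```

Request:
send_rows --pt "-0.5 0 0.5 0" --pt "-0.5 0 0.5 0"

```text
time_s: 13.6
ee_pos: [0.5477, 0.0183, 0.1094]
eef_rot: [-0.016, 0.748, 0.664, -0.018]
ft_force: [0.4, 0.2, -1.1]
opening: 0.06
```

```bash
python3 go.py;  python3 shot.py scene s7; python3 -c "
from h import *
crop('pics/s7.png','pics/s7c.png',170,150,260,250,7)"
```

```text
now 13.6 [0.5477 0.0183 0.1094] 1.4523 F [ 0.4  0.2 -1.1] j [-0.18  0.23  1.73 -0.01  1.23 -0.06] open 0.06
tilt deg: tool x up -0.32 tool y up -2.77
```

View pics/s7c.png

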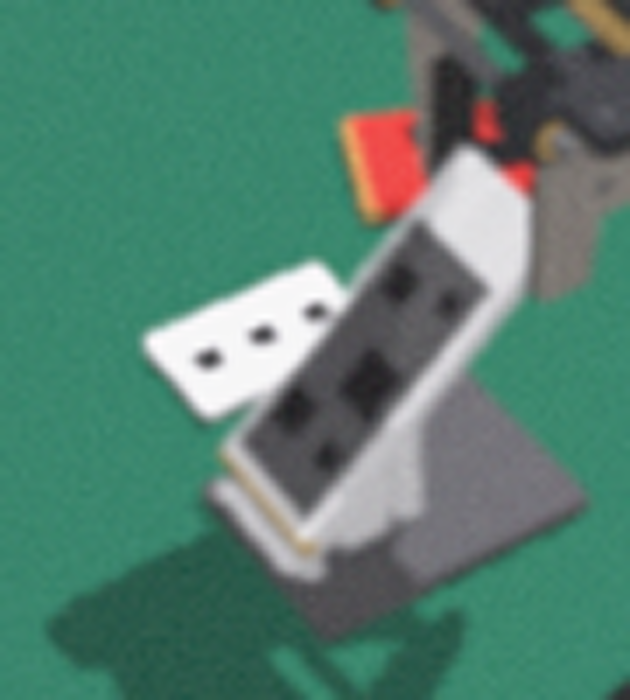

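Request:
send_rows --pt "0.4 0 0 0" --pt "0 0 -0.1 0" --pt "0 0 0 0" --pt "0 0 -0.1 0" --claw 7.6

```text
time_s: 14.05
ee_pos: [0.5468, 0.0214, 0.1092]
eef_rot: [-0.018, 0.748, 0.663, -0.019]
ft_force: [-0.4, -0.6, -0.0]
opening: 0.076
```

Request:
send_rows --pt "0 0 -4 0" --pt "0 0 -4 0" --pt "0 0 0 0" --claw 9

```text
time_s: 14.35
ee_pos: [0.5503, 0.0217, 0.1909]
eef_rot: [-0.019, 0.748, 0.663, -0.02]
ft_force: [-0.4, -0.6, 0.5]
opening: 0.0899
```

```bash
python3 go.py;  python3 shot.py scene s8; python3 shot.py wrist w9; python3 -c "
from h import *
crop('pics/s8.png','pics/s8c.png',170,150,260,250,7)
crop('pics/w9.png','pics/w9c.png',210,150,310,270,6)"
```

```text
now 14.35 [0.5503 0.0217 0.1909] 1.4503 F [-0.4 -0.6  0.5] j [-0.18  0.16  1.64 -0.01  1.39 -0.05] open 0.0899
tilt deg: tool x up -0.29 tool y up -3.17
```

View pics/s8c.png

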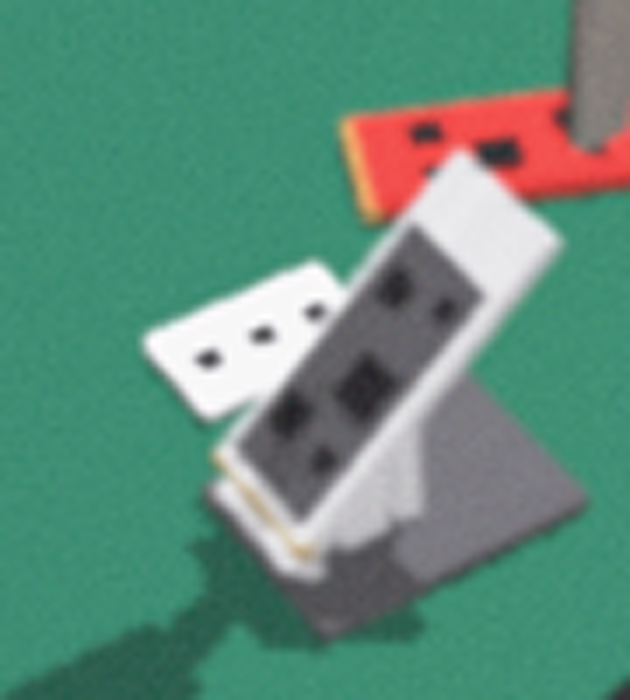

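View pics/w9c.png

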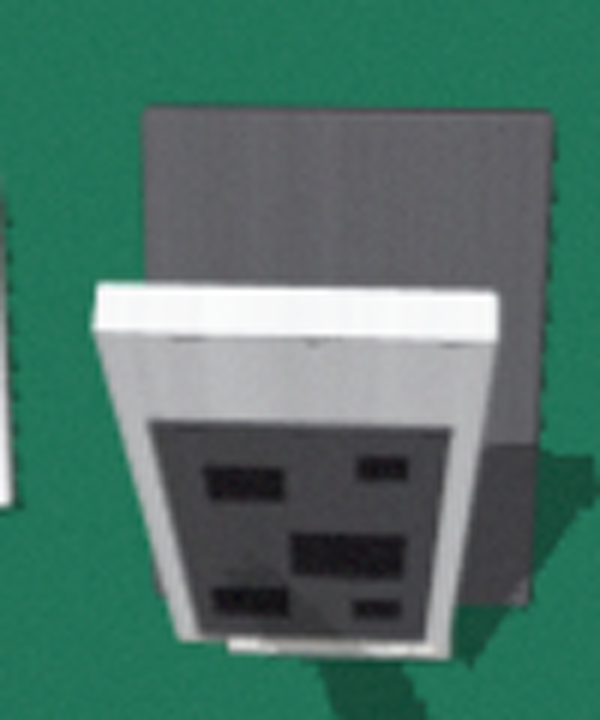

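```bash
cat > chk.py <<'E'
from pnp import *
def chk(npz,uv):
    W,Tt,e=pnp(npz,[(75,30,8),(75,-30,8),(75,30,0),(75,-30,0),(44.2,24.7,8),(44.2,-24.7,8),(-66,25,8),(-66,-25,8)],uv)
    print("rms",e);c=np.array([.5412,-.0862])
    for x,y in((-71,0),(-71,30),(-71,-30),(60,0),(75,0)):
        d=(W@[x/1000,y/1000,.004,1])[:3]; q=d[:2]-c;print(x,y,"world",d.round(4),"stand x",(.1155*q[0]+.993*q[1]).round(4),"y",(-.993*q[0]+.1155*q[1]).round(4))
    print("elev",np.degrees(np.arcsin(W[2,0])),"y-axis roll",np.degrees(np.arcsin(W[2,1])),"yaw",np.arctan2(W[1,0],W[0,0]))
E
python3 - <<'E'
from chk import *
chk("pics/w9.npz",np.array([(93,330),(498,341),(98,284),(498,293),(149,421),(452,428),(192,634),(425,641)])/6+[210,150])
crop('pics/w9.png','pics/w9d.png',230,240,300,270,11)
E
```

```text
rms 0.20847209191853028
-71 0 world [ 0.5344 -0.0872  0.0299] stand x -0.0017 y 0.0067
-71 30 world [ 0.5046 -0.0834  0.03  ] stand x -0.0014 y 0.0367
-71 -30 world [ 0.5641 -0.0909  0.0298] stand x -0.002 y -0.0233
60 0 world [0.5471 0.0111 0.1157] stand x 0.0973 y 0.0054
75 0 world [0.5486 0.0223 0.1255] stand x 0.1086 y 0.0052
elev 40.884666381212995 y-axis roll 0.21003720093096181 yaw 1.441986955936507
```

View pics/w9d.png

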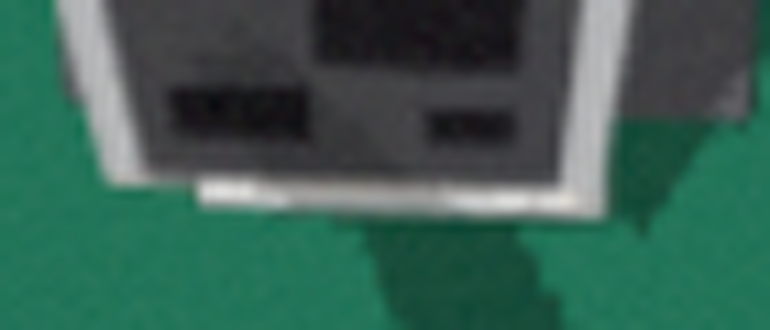

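```bash
python3 go.py .5463 .0126 .100 1.442 5
```

```text
now 14.45 [0.5475 0.0222 0.186 ] 1.4503 F [-0.3 -0.  -0.9] j [-0.18  0.16  1.65 -0.01  1.39 -0.05] open 0.0901
2 rows
[[-0.48, -0.0, 4.3, 0.24], [-0.48, 0.0, 4.3, 0.24]]
tilt deg: tool x up -0.27 tool y up -3.62
```

Request:
send_rows --pt "-0.4 0.2 4.1 0.2" --pt "-0.4 0.2 4.0 0.2"

```text
time_s: 14.65
ee_pos: [0.5492, 0.0137, 0.1073]
eef_rot: [-0.018, 0.75, 0.661, -0.019]
ft_force: [-0.5, 0.5, -0.2]
opening: 0.0902
```

Request:
send_rows --pt "0 0.1 -0.1 0" --pt "0 0.1 -0.1 0" --pt "0 0 -0.1 0" --pt "0 0 -0.1 0" --claw 5 --squeeze 9

```text
time_s: 15.05
ee_pos: [0.5465, 0.0144, 0.1062]
eef_rot: [-0.023, 0.75, 0.66, -0.024]
ft_force: [0.5, -1.6, -2.1]
opening: 0.0603
```

```bash
python3 go.py
```

```text
now 15.05 [0.5465 0.0144 0.1062] 1.4439 F [ 0.5 -1.6 -2.1] j [-0.19  0.25  1.72 -0.01  1.24 -0.06] open 0.0603
tilt deg: tool x up -0.27 tool y up -3.77
```

Request:
send_rows --pt "0 0 -2.5 0" --pt "0 0 -3.5 0" --pt "0 0 -2.5 0" --pt "0 0 0 0"

```text
time_s: 15.45
ee_pos: [0.5531, 0.0144, 0.1973]
eef_rot: [-0.022, 0.75, 0.661, -0.022]
ft_force: [1.2, -0.1, -2.6]
opening: 0.0602
```

```bash
python3 go.py; python3 shot.py wrist w10; python3 -c "
from h import *
crop('pics/w10.png','pics/w10c.png',190,130,330,290,4.5)"
```

```text
now 15.45 [0.5531 0.0144 0.1973] 1.4447 F [ 1.2 -0.1 -2.6] j [-0.19  0.17  1.62 -0.01  1.41 -0.06] open 0.0602
tilt deg: tool x up -0.28 tool y up -3.55
```

View pics/w10c.png

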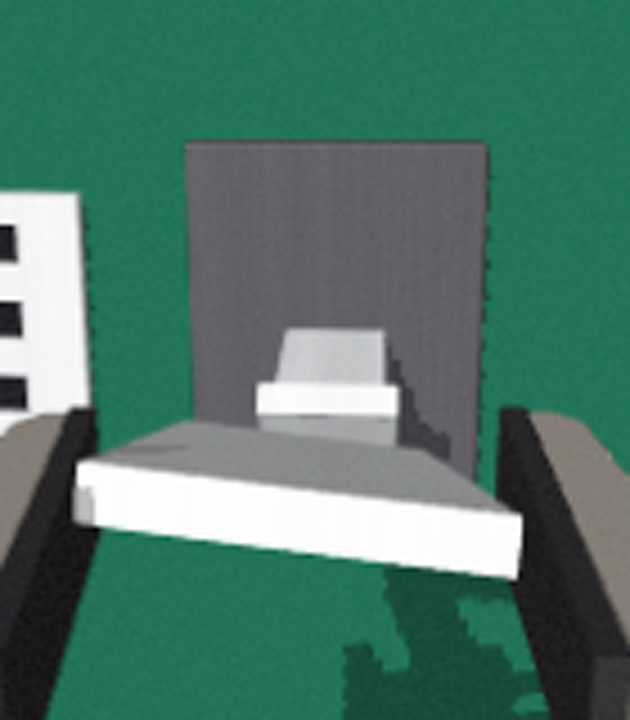

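```bash
cat > hang.py <<'E'
from pnp import *
def hang(npz,uv):
    W,Tt,e=pnp(npz,[(75,30,0),(75,-30,0),(75,30,8),(75,-30,8),(-73,30,0.2),(-73,-30,0.2)],uv)
    print("rms",e);t=Tt[:3,0];yv=Tt[:3,1]
    print("tool: tilt a",np.degrees(np.arctan2(t[0],-t[2])).round(2),"inplane",np.degrees(np.arctan2(t[1],-t[2])).round(2),"yaw",np.degrees(np.arctan2(yv[0],-yv[1])).round(2))
    for x in(-75,75): print(x,"tool",(Tt@[x/1000,0,.004,1])[:3].round(4),"world",(W@[x/1000,0,.004,1])[:3].round(4))
    return W
E
python3 - <<'E'
from hang import *
hang("pics/w10.npz",np.array([(80,460),(520,515),(78,522),(517,578),(190,422),(425,450)])/4.5+[190,130])
E
```

```text
rms 0.37943136056560234
tool: tilt a 22.17 inplane -0.99 yaw 6.11
-75 tool [-0.0544  0.0028  0.1198] world [ 0.5415 -0.0396  0.0778]
75 tool [ 0.0022  0.0004 -0.0191] world [0.5549 0.0164 0.2163]
```

Request:
send_rows --pt "-1.8 0.3 2.0 0" --pt "-1.7 0.3 1.7 0"

```text
time_s: 15.7
ee_pos: [0.5523, -0.0197, 0.1584]
eef_rot: [-0.021, 0.749, 0.662, -0.022]
ft_force: [-0.8, -0.3, -1.9]
opening: 0.06
```

```bash
cat > noz.py <<'E'
from h import *
import sys
from go import psi
nose=[float(v) for v in sys.argv[1:4]]
s=r.observe();m=R.from_quat(np.array(s["eef_rot"])[[1,2,3,0]]).as_matrix()
for nm,n in(("nose",s["ee_pos"]+m@nose),("tcp",np.array(s["ee_pos"]))):
    d=n-[.5412,-.0862,0];print(nm,n.round(4),"stand x,y",(.1155*d[0]+.993*d[1]).round(4),(-.993*d[0]+.1155*d[1]).round(4))
print(round(s["time_s"],2),"F",np.round(s["ft_force"],1))
E
python3 noz.py -.0544 .0028 .1198
```

```text
nose [ 0.5411 -0.0737  0.0388] stand x,y 0.0124 0.0015
tcp [ 0.5523 -0.0197  0.1584] stand x,y 0.0673 -0.0033
15.7 F [-0.8 -0.3 -1.9]
```

Request:
send_rows --pt "-0.4 0 0.8 0"

```text
time_s: 15.8
ee_pos: [0.5499, -0.0245, 0.1478]
eef_rot: [-0.023, 0.749, 0.662, -0.023]
ft_force: [0.4, 0.1, -0.1]
opening: 0.0596
```

```bash
python3 noz.py -.0544 .0028 .1198; python3 shot.py scene s9; python3 -c "
from h import *
crop('pics/s9.png','pics/s9c.png',170,150,260,250,7)"
```

```text
nose [ 0.5383 -0.0784  0.0283] stand x,y 0.0074 0.0038
tcp [ 0.5499 -0.0245  0.1478] stand x,y 0.0622 -0.0015
15.8 F [ 0.4  0.1 -0.1]
```

View pics/s9c.png

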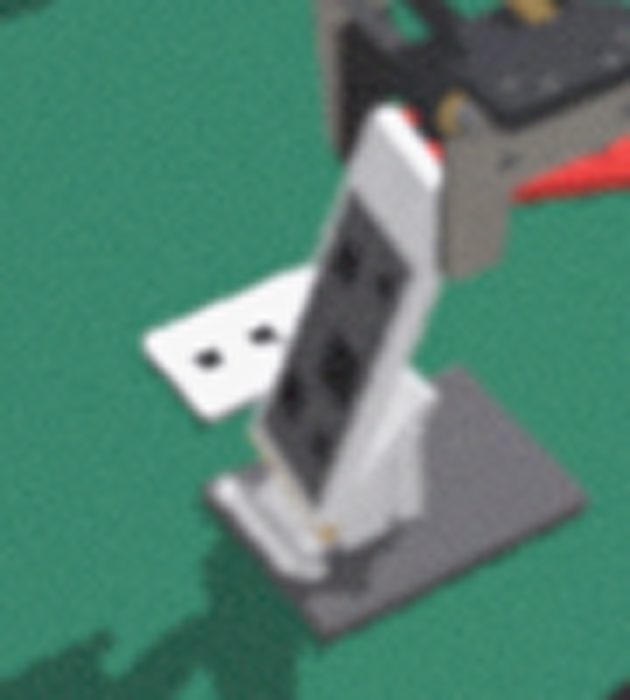

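Request:
send_rows --pt "1.2 0 0.9 0" --pt "1.3 0 1.0 0"

```text
time_s: 16.05
ee_pos: [0.5513, 0.0013, 0.1272]
eef_rot: [-0.023, 0.75, 0.661, -0.023]
ft_force: [-0.1, 0.1, -0.3]
opening: 0.0596
```

```bash
python3 noz.py -.0544 .0028 .1198; python3 shot.py scene s10; python3 -c "
from h import *
crop('pics/s10.png','pics/s10c.png',170,150,260,250,7)"
```

```text
nose [ 0.5395 -0.0526  0.0077] stand x,y 0.0332 0.0056
tcp [0.5513 0.0013 0.1272] stand x,y 0.088 0.0
16.05 F [-0.1  0.1 -0.3]
```

View pics/s10c.png

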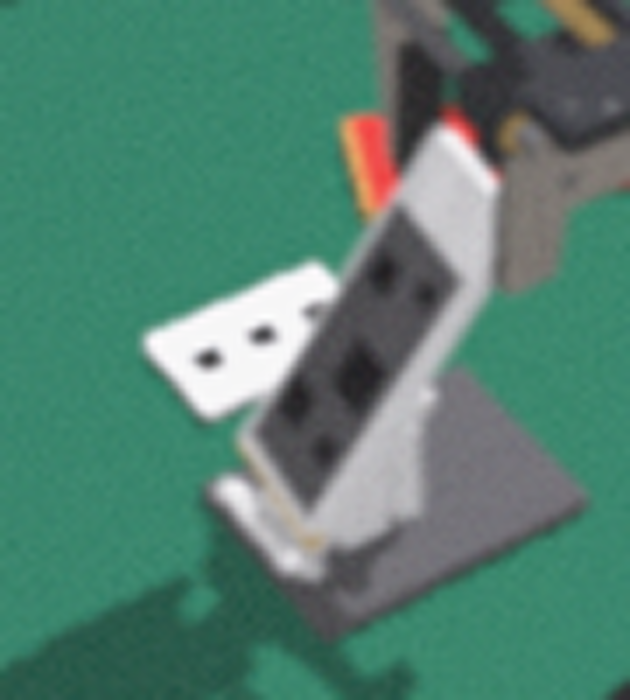

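Request:
send_rows --pt "0.8 0 0.6 0" --pt "0.6 0 0.5 0"

```text
time_s: 16.3
ee_pos: [0.5514, 0.0198, 0.1136]
eef_rot: [-0.024, 0.749, 0.662, -0.024]
ft_force: [-1.6, -3.6, -1.8]
opening: 0.0602
```

```bash
python3 noz.py -.0544 .0028 .1198; python3 shot.py scene s11; python3 shot.py wrist w11; python3 -c "
from h import *
crop('pics/s11.png','pics/s11c.png',170,150,260,250,7)
crop('pics/w11.png','pics/w11c.png',190,170,330,290,5.5)"
```

```text
nose [ 0.5395 -0.0341 -0.0059] stand x,y 0.0516 0.0077
tcp [0.5514 0.0198 0.1136] stand x,y 0.1064 0.0021
16.3 F [-1.6 -3.6 -1.8]
```

View pics/s11c.png

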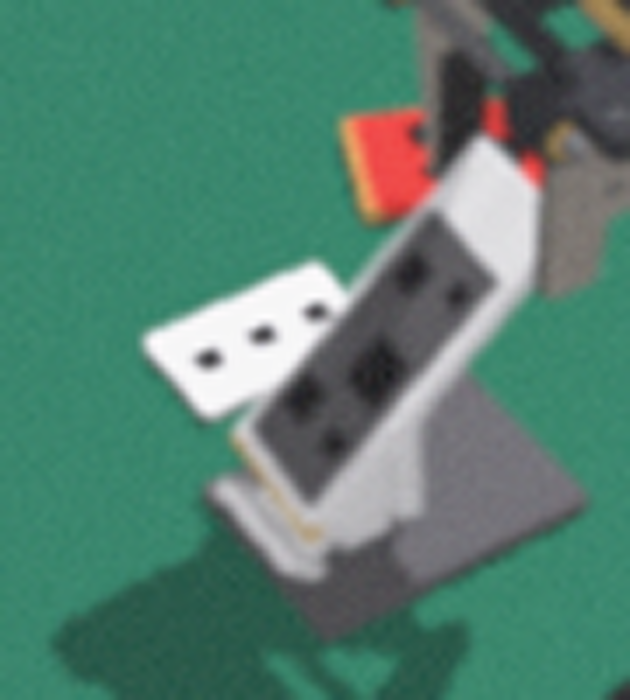

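View pics/w11c.png

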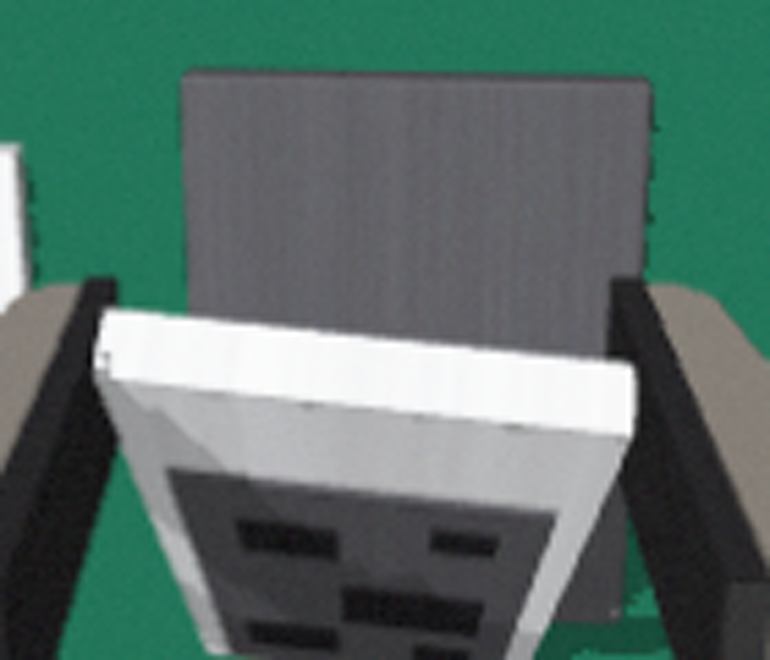

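Run:
```python
from pnp import *
uv=np.array([(103,310),(637,363),(97,375),(632,437),(170,468),(557,513)])/5.5+[190,170]
W,Tt,e=pnp("pics/w11.npz",[(75,30,0),(75,-30,0),(75,30,8),(75,-30,8),(44.2,24.6,8),(44.2,-24.6,8)],uv)
print(e,"elev",np.degrees(np.arcsin(W[2,0])),"roll",np.degrees(np.arcsin(W[2,1])),"yaw",np.arctan2(W[1,0],W[0,0]))
c=np.array([.5412,-.0862])
for x in(-71,60,75):
  d=(W@[x/1000,0,.004,1])[:3]; q=d[:2]-c;a=.1155*q[0]+.993*q[1]-.004;z=d[2]-.02;print(x,"y",-.993*q[0]+.1155*q[1],"u",(a+z)*.7071,"v",(z-a)*.7071,"tool",(Tt@[x/1000,0,.004,1])[:3].round(4))
```

```text
0.4174002553057733 elev 40.94370226950831 roll -1.5331366213810849 yaw 1.4009889539080076
-71 y 0.00688825928031724 u 0.009577781525341025 v 0.010378993115944837 tool [-0.1035  0.0016  0.0793]
60 y 0.0015477809303320756 u 0.14012499797243239 v 0.001235962811062706 tool [-0.0049  0.0005 -0.007 ]
75 y 0.0009362757757535659 u 0.15507315252744283 v 0.00018905094409146097 tool [ 0.0064  0.0004 -0.0169]
```

Request:
send_rows --pt "-0.4 0 -0.1 -1.5" --pt "-0.5 0 0 -1.5"

```text
time_s: 16.6
ee_pos: [0.5504, 0.0123, 0.1148]
eef_rot: [-0.025, 0.73, 0.683, -0.023]
ft_force: [0.9, -0.7, -2.2]
opening: 0.0601
```

```bash
python3 go.py; python3 shot.py scene s12; python3 shot.py wrist w12; python3 -c "
from h import *
crop('pics/s12.png','pics/s12c.png',170,150,260,250,7)
crop('pics/w12.png','pics/w12c.png',190,170,330,290,5.5)"
```

```text
now 16.6 [0.5504 0.0123 0.1148] 1.5042 F [ 0.9 -0.7 -2.2] j [-0.19  0.25  1.7  -0.01  1.26 -0.12] open 0.0601
tilt deg: tool x up 0.11 tool y up -3.9
```

View pics/s12c.png

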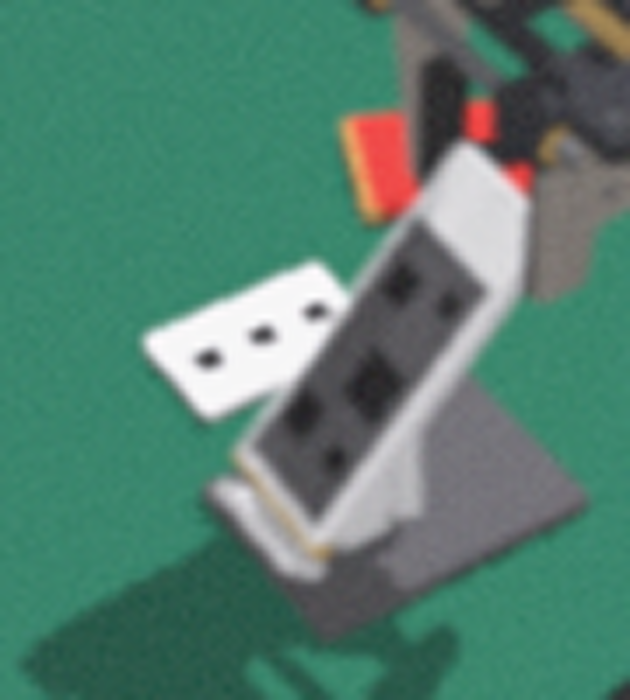

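View pics/w12c.png

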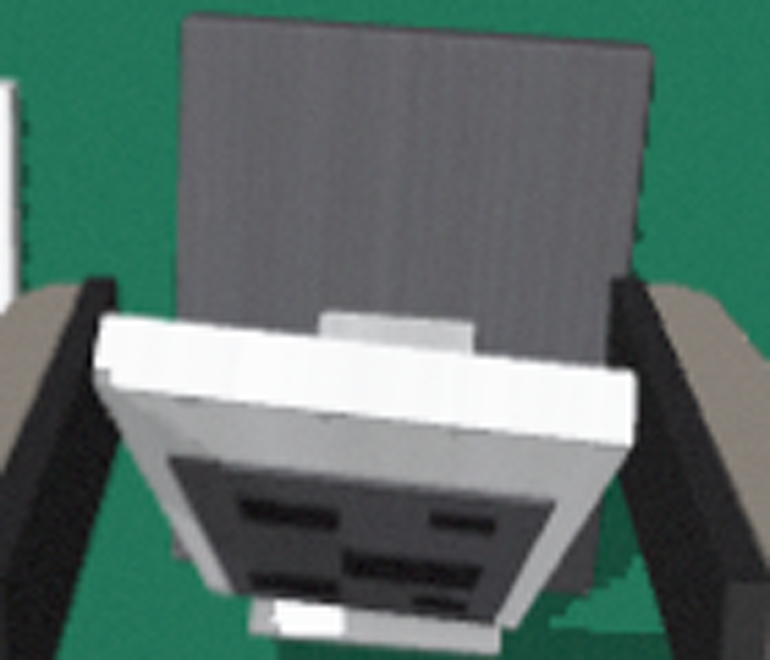

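```bash
cat > u.py <<'E'
from pnp import *
def U(npz,uv,pts):
    W,Tt,e=pnp(npz,pts,uv)
    print(e,"elev",np.degrees(np.arcsin(W[2,0])),"roll",np.degrees(np.arcsin(W[2,1])),"yaw",np.arctan2(W[1,0],W[0,0]))
    c=np.array([.5412,-.0862])
    for x in(-71,60,75):
      d=(W@[x/1000,0,.004,1])[:3]; q=d[:2]-c;a=.1155*q[0]+.993*q[1]-.004;z=d[2]-.02;print(x,"world",d.round(4),"y",(-.993*q[0]+.1155*q[1]).round(4),"u",((a+z)*.7071).round(4),"v",((z-a)*.7071).round(4),"tool",(Tt@[x/1000,0,.004,1])[:3].round(4))
P8=[(75,30,0),(75,-30,0),(75,30,8),(75,-30,8),(44.2,24.6,8),(44.2,-24.6,8),(-66,25,8),(-66,-25,8)]
E
python3 - <<'E'
from u import *
U("pics/w12.npz",np.array([(103,315),(637,373),(98,380),(632,445),(170,457),(556,502),(232,595),(497,622)])/5.5+[190,170],P8)
E
```

```text
0.47973360445474383 elev 45.89146329224999 roll -0.9842078132725723 yaw 1.4413695302353657
-71 world [ 0.5393 -0.0836  0.0273] y 0.0022 u 0.004 v 0.0064 tool [-0.0959  0.0012  0.0875]
60 world [0.5511 0.0068 0.1214] y 0.0009 u 0.1349 v 0.0084 tool [-0.0047  0.0005 -0.0066]
75 world [0.5524 0.0171 0.1321] y 0.0008 u 0.1499 v 0.0087 tool [ 0.0057  0.0005 -0.0174]
```

Request:
send_rows --pt "0.2 0 0.2 0"

```text
time_s: 16.8
ee_pos: [0.5508, 0.0137, 0.1132]
eef_rot: [-0.025, 0.731, 0.682, -0.022]
ft_force: [0.9, -0.8, -1.8]
opening: 0.06
```

Request:
send_rows --pt "0 0 0 0" --pt "0 0 0 0" --pt "0 0 0 0" --claw 7.4

```text
time_s: 17.1
ee_pos: [0.5516, 0.0144, 0.114]
eef_rot: [-0.025, 0.731, 0.681, -0.022]
ft_force: [0.0, -0.2, -0.9]
opening: 0.0738
```

Request:
send_rows --pt "0 0 -4 0" --pt "0 0 -4 0" --claw 8.6

```text
time_s: 17.3
ee_pos: [0.5526, 0.0149, 0.1898]
eef_rot: [-0.03, 0.731, 0.681, -0.025]
ft_force: [-0.4, 0.3, 0.8]
opening: 0.0858
```

```bash
python3 go.py; python3 shot.py scene s13; python3 shot.py wrist w13; python3 -c "
from h import *
crop('pics/s13.png','pics/s13c.png',170,150,260,250,7)
crop('pics/w13.png','pics/w13c.png',200,150,310,270,6)"
```

```text
now 17.3 [0.5526 0.0149 0.1898] 1.5001 F [-0.4  0.3  0.8] j [-0.19  0.19  1.62 -0.01  1.42 -0.12] open 0.0858
tilt deg: tool x up 0.21 tool y up -4.48
```

View pics/s13c.png

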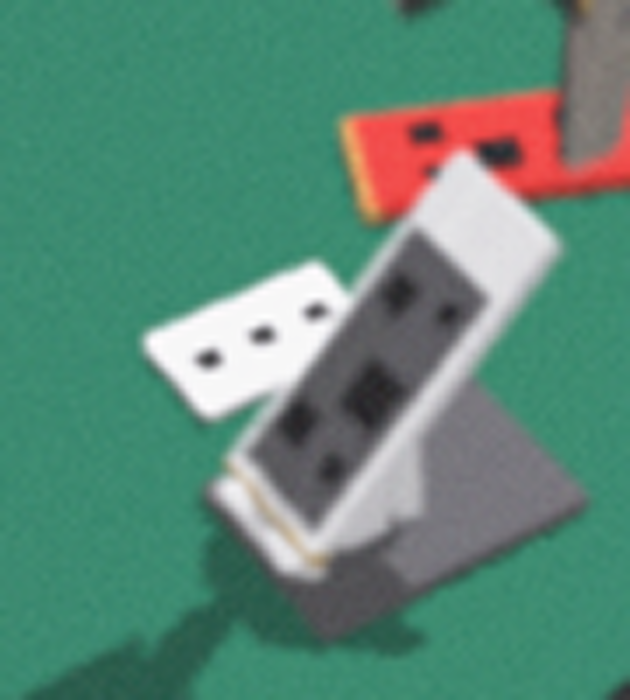

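View pics/w13c.png

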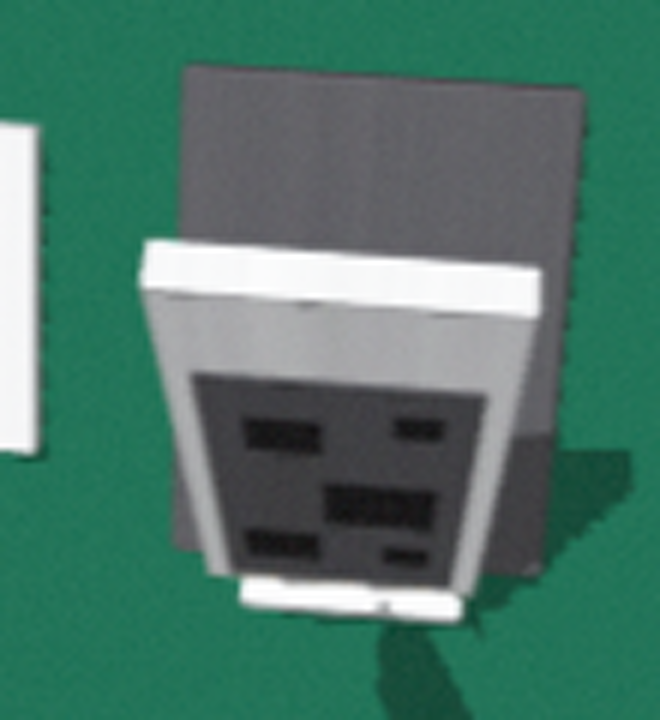

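Run:
```python
from u import *
U("pics/w13.npz",np.array([(145,241),(541,269),(142,289),(540,317),(192,374),(487,393),(232,566),(452,585)])/6+[200,150],P8)
```

```text
0.16700167844571898 elev 44.65864723179642 roll 0.20149056562159115 yaw 1.4449595691422978
-71 world [ 0.5404 -0.0843  0.027 ] y 0.001 u 0.0034 v 0.0065 tool [-0.0999  0.0023  0.1702]
60 world [0.5521 0.0081 0.1191] y 0.0001 u 0.1344 v 0.0057 tool [-0.0066  0.0013  0.0782]
75 world [0.5534 0.0187 0.1296] y -0.0 u 0.1494 v 0.0057 tool [0.0041 0.0012 0.0677]
```

```bash
python3 go.py .5508 .0075 .0985 1.445 5
```

```text
now 17.4 [0.5568 0.0142 0.1951] 1.5002 F [0.6 0.  0.9] j [-0.19  0.18  1.61 -0.01  1.41 -0.12] open 0.0862
2 rows
[[-0.35, -0.27, 4.83, 1.58], [-0.36, -0.26, 4.83, 1.58]]
tilt deg: tool x up 0.13 tool y up -3.78
```

Request:
send_rows --pt "-0.4 0.1 4.6 1.6" --pt "-0.3 0 4.6 1.5" --pt "0 0 0.5 0"

```text
time_s: 17.7
ee_pos: [0.5548, 0.0072, 0.1]
eef_rot: [-0.02, 0.75, 0.661, -0.019]
ft_force: [-1.1, 0.6, 0.2]
opening: 0.0862
```

```bash
python3 go.py .5508 .0075 .0985 1.445 5
```

```text
now 17.7 [0.5548 0.0072 0.1   ] 1.4445 F [-1.1  0.6  0.2] j [-0.2   0.27  1.71 -0.01  1.22 -0.07] open 0.0862
1 rows
[[-0.02, -0.4, 0.15, -0.03]]
tilt deg: tool x up -0.11 tool y up -3.15
```

Close with a loose squeeze first, then firm.

Request:
send_rows --pt "0 -0.3 0.1 0" --pt "0 0 0 0" --pt "0 0 0 0" --pt "0 0 0 0" --claw 5 --squeeze 9

```text
time_s: 18.1
ee_pos: [0.5532, 0.0078, 0.1028]
eef_rot: [-0.019, 0.75, 0.661, -0.018]
ft_force: [0.6, -1.2, -1.8]
opening: 0.0601
```

```bash
python3 go.py
```

```text
now 18.1 [0.5532 0.0078 0.1028] 1.4462 F [ 0.6 -1.2 -1.8] j [-0.2   0.26  1.72 -0.01  1.22 -0.07] open 0.0601
tilt deg: tool x up -0.11 tool y up -2.97
```

Request:
send_rows --pt "-0.5 0 -2.5 0" --pt "-1 0 -3 0" --pt "-1 0 -3 0" --pt "-1 0 -1 0"

```text
time_s: 18.5
ee_pos: [0.5533, -0.0268, 0.2011]
eef_rot: [-0.019, 0.749, 0.663, -0.018]
ft_force: [0.7, -0.4, -1.7]
opening: 0.06
```

```bash
python3 go.py; python3 shot.py wrist w14; python3 -c "
from h import *
crop('pics/w14.png','pics/w14c.png',190,130,330,290,4.5)"
```

```text
now 18.5 [ 0.5533 -0.0268  0.2011] 1.4492 F [ 0.7 -0.4 -1.7] j [-0.26  0.16  1.62 -0.01  1.41 -0.14] open 0.06
tilt deg: tool x up -0.06 tool y up -3.03
```

View pics/w14c.png

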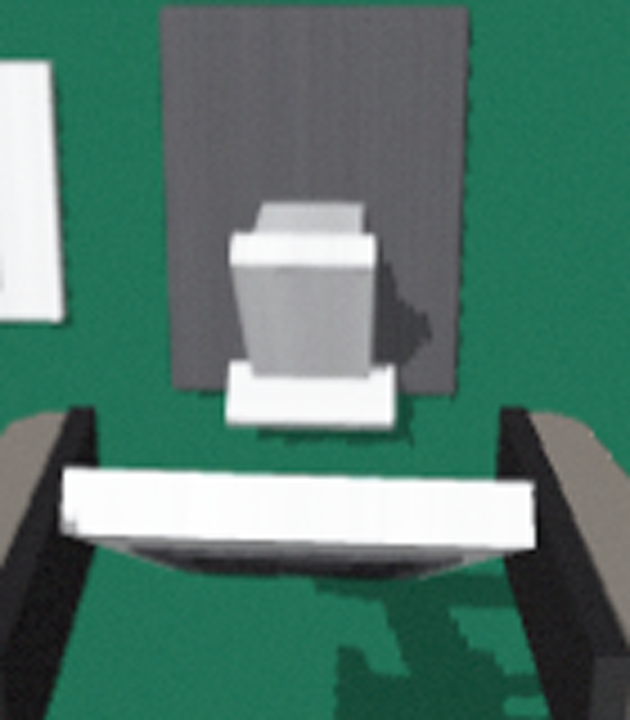

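Request:
send_rows --pt "-4.0 -0.3 0 0" --pt "-4.0 -0.3 0 0" --pt "-4.0 -0.3 0 0" --pt "0 0 -0.2 0" --pt "0 0 -0.2 0" --squeeze 6

```text
time_s: 19.05
ee_pos: [0.5275, -0.1492, 0.2012]
eef_rot: [-0.021, 0.749, 0.663, -0.019]
ft_force: [-0.1, 0.2, -2.2]
opening: 0.06
```

```bash
python3 go.py; python3 shot.py wrist w15; python3 -c "
from h import *
crop('pics/w15.png','pics/w15c.png',190,130,330,290,4.5)"
```

```text
now 19.05 [ 0.5275 -0.1492  0.2012] 1.449 F [-0.1  0.2 -2.2] j [-0.48  0.15  1.64 -0.02  1.41 -0.36] open 0.06
tilt deg: tool x up 0.01 tool y up -3.24
```

View pics/w15c.png

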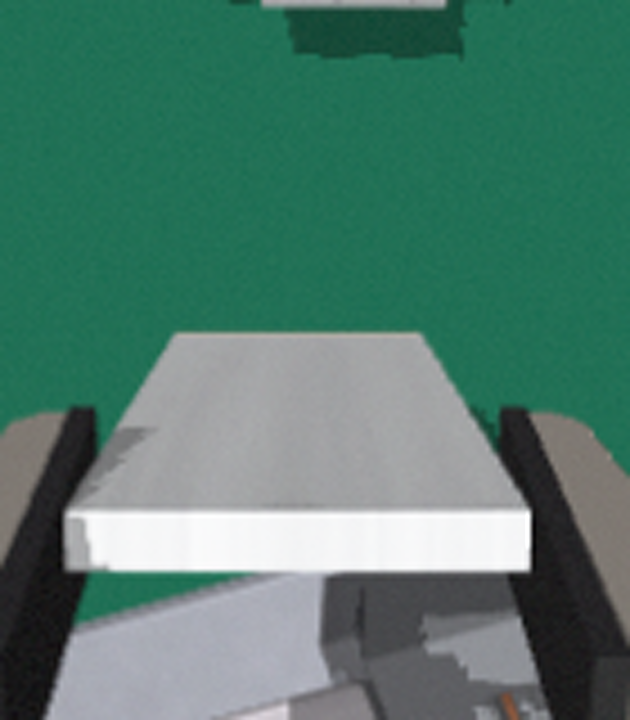

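Run:
```python
from hang import *
hang("pics/w15.npz",np.array([(66,512),(530,511),(68,571),(529,571),(172,334),(424,334)])/4.5+[190,130])
```

```text
rms 0.4157300815908563
tool: tilt a 11.39 inplane -0.18 yaw -0.11
-75 tool [-0.0266  0.0008  0.1204] world [ 0.5183 -0.1749  0.081 ]
75 tool [ 0.003   0.0004 -0.0267] world [ 0.5297 -0.1465  0.2279]
```

Request:
send_rows --pt "0 0 4.0 0" --pt "0 0 3.5 0" --pt "0 0 0.8 0" --squeeze 12

```text
time_s: 19.4
ee_pos: [0.5256, -0.1463, 0.1189]
eef_rot: [-0.019, 0.747, 0.664, -0.017]
ft_force: [-4.8, 4.6, 18.8]
opening: 0.06
```

Request:
send_rows --pt "-0.9 0 0.2 0" --pt "-0.9 0 0.1 0" --pt "-0.9 0 0.1 0"

```text
time_s: 19.7
ee_pos: [0.524, -0.1689, 0.1201]
eef_rot: [-0.02, 0.745, 0.666, -0.017]
ft_force: [-2.1, 0.8, 2.5]
opening: 0.0598
```

```bash
python3 go.py; python3 shot.py wrist w16; python3 -c "
from h import *
crop('pics/w16.png','pics/w16c.png',190,130,330,290,4.5)"
```

```text
now 19.7 [ 0.524  -0.1689  0.1201] 1.4595 F [-2.1  0.8  2.5] j [-0.52  0.23  1.71 -0.02  1.25 -0.4 ] open 0.0598
tilt deg: tool x up 0.08 tool y up -2.94
```

View pics/w16c.png

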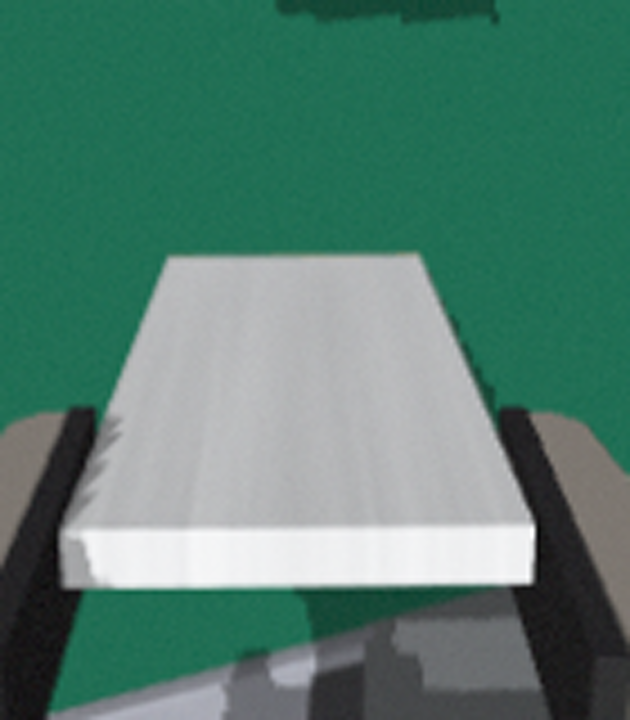

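Run:
```python
from hang import *
hang("pics/w16.npz",np.array([(62,527),(534,526),(64,587),(533,583),(167,257),(419,254)])/4.5+[190,130])
```

```text
rms 0.25101374192170584
tool: tilt a 3.25 inplane 0.3 yaw -0.19
-75 tool [-0.0059 -0.0004  0.1202] world [ 0.5168 -0.174   0.    ]
75 tool [ 0.0026  0.0004 -0.0296] world [ 0.5262 -0.1667  0.1496]
```

Request:
send_rows --pt "-0.5 0 0.3 0" --pt "-0.4 0 0.3 0"

```text
time_s: 19.95
ee_pos: [0.5241, -0.1804, 0.1193]
eef_rot: [-0.017, 0.745, 0.667, -0.017]
ft_force: [-5.4, 0.3, 12.9]
opening: 0.06
```

Request:
send_rows --pt "0 -0.5 0.5 0" --pt "0 -0.5 0.5 0" --pt "0 -0.5 0.5 0" --pt "0 -0.5 0.5 0" --squeeze 45

```text
time_s: 20.35
ee_pos: [0.5183, -0.1818, 0.1182]
eef_rot: [-0.001, 0.745, 0.667, -0.008]
ft_force: [-0.1, 3.1, 16.4]
opening: 0.0594
```

```bash
python3 go.py
```

```text
now 20.35 [ 0.5183 -0.1818  0.1182] 1.4601 F [-0.1  3.1 16.4] j [-0.55  0.19  1.75 -0.02  1.2  -0.43] open 0.0594
tilt deg: tool x up -0.61 tool y up -0.71
```

Request:
send_rows --pt "0 -0.5 0.5 0" --pt "0 -0.5 0.5 0" --pt "0 -0.5 0.5 0"

```text
time_s: 20.65
ee_pos: [0.515, -0.1823, 0.118]
eef_rot: [0.011, 0.745, 0.667, -0.0]
ft_force: [0.7, 3.0, 19.4]
opening: 0.0596
```

```bash
python3 go.py
```

```text
now 20.65 [ 0.515  -0.1823  0.118 ] 1.4595 F [ 0.7  3.  19.4] j [-0.56  0.16  1.79 -0.01  1.17 -0.44] open 0.0596
tilt deg: tool x up -0.9 tool y up 0.93
```

Request:
send_rows --pt "0 0 -4 8" --pt "0 0 -4 8" --pt "-0.5 0 -3 8"

```text
time_s: 20.95
ee_pos: [0.51, -0.1819, 0.2275]
eef_rot: [0.008, 0.871, 0.492, 0.001]
ft_force: [1.2, -1.0, -2.6]
opening: 0.0597
```

```bash
python3 go.py .527 -.331 .22 .2325 4
```

```text
now 20.95 [ 0.51   -0.1819  0.2275] 1.0281 F [ 1.2 -1.  -2.6] j [-0.56  0.05  1.69 -0.01  1.39 -0.02] open 0.0597
6 rows
[[-1.98, 1.53, 0.12, 7.6], [-1.76, 1.77, 0.12, 7.6], [-1.51, 1.99, 0.12, 7.6], [-1.23, 2.17, 0.12, 7.6], [-0.94, 2.32, 0.12, 7.6]]
[[-0.62, 2.42, 0.12, 7.6]]
tilt deg: tool x up -0.35 tool y up 0.85
```

Request:
send_rows --pt "-2.0 1.5 0 7.6" --pt "-1.8 1.8 0 7.6" --pt "-1.5 2.0 0 7.6" --pt "-1.2 2.2 0 7.6" --pt "-0.9 2.3 0 7.6"

```text
time_s: 21.45
ee_pos: [0.5292, -0.3082, 0.238]
eef_rot: [0.012, 0.985, 0.171, 0.01]
ft_force: [1.3, -0.0, -2.1]
opening: 0.0598
```

```bash
python3 go.py .527 -.331 .22 .2325 4
```

```text
now 21.45 [ 0.5292 -0.3082  0.238 ] 0.3435 F [ 1.3 -0.  -2.1] j [-0.72  0.21  1.49  0.    1.41  0.5 ] open 0.0598
1 rows
[[-0.97, 2.07, 1.8, 6.36]]
tilt deg: tool x up 0.91 tool y up 1.59
```

Request:
send_rows --pt "-1.0 2.0 1.2 6" --pt "0 0 0 0"

```text
time_s: 21.65
ee_pos: [0.5273, -0.3339, 0.2257]
eef_rot: [0.013, 0.993, 0.115, 0.011]
ft_force: [-0.9, 0.6, -2.5]
opening: 0.0592
```

```bash
python3 go.py; python3 shot.py wrist w17; python3 -c "
from h import *
crop('pics/w17.png','pics/w17c.png',170,100,350,290,3.5)"
```

```text
now 21.65 [ 0.5273 -0.3339  0.2257] 0.2302 F [-0.9  0.6 -2.5] j [-0.76  0.25  1.47  0.    1.39  0.58] open 0.0592
tilt deg: tool x up 1.12 tool y up 1.59
```

View pics/w17c.png

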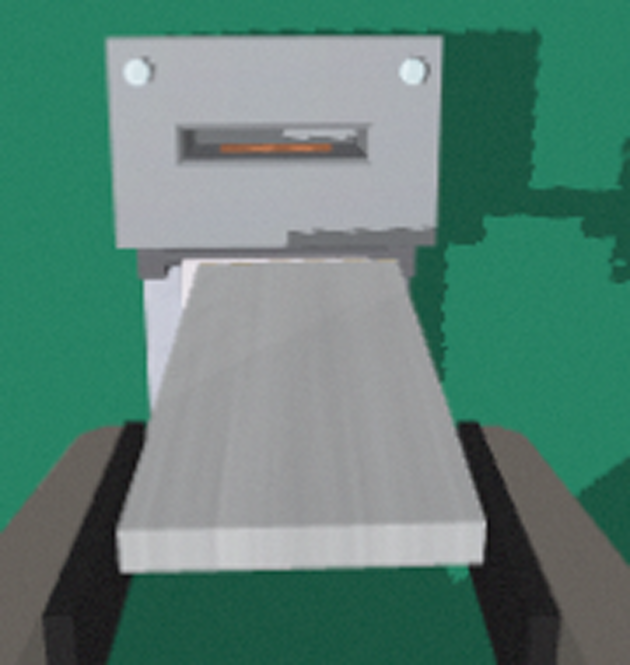

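```bash
cat > slot.py <<'E'
from hang import *
def slot(npz,uvtop,uvslot,z=.07):
    d=np.load(npz);pose=(d["p"],d["q"])
    P=plane("wrist",uvtop,z,pose);S=plane("wrist",uvslot,z,pose)
    v=(P[0]-P[3]+P[1]-P[2]);w=P[0]-P[1]+P[3]-P[2]
    print("block centre",P.mean(0).round(4),"yaw",np.arctan2(v[1],v[0]).round(4),np.arctan2(-w[0],w[1]).round(4),"sizes",[np.linalg.norm(P[i]-P[(i+1)%4]).round(4) for i in range(4)])
    w=S[0]-S[1]+S[3]-S[2]
    print("slot centre",S.mean(0).round(4),"yaw",np.arctan2(-w[0],w[1]).round(4),"len",np.linalg.norm(w)/2)
    return S.mean(0)
E
python3 - <<'E'
from slot import *
f=lambda a:np.array(a)/3.5+[170,100]
s=slot("pics/w17.npz",f([(107,37),(443,37),(437,243),(117,247)]),f([(177,124),(369,124),(367,162),(178,162)]))
W=hang("pics/w17.npz",f([(118,532),(486,521),(121,573),(483,562),(198,264),(401,262)]))
d=s-(W@[-.075,0,.004,1])[:3];print("slot-nose world",d)
print("card yaw (normal)",np.arctan2(-W[1,2],-W[0,2]), "t",W[:3,0].round(4))
E
```

```text
block centre [ 0.5711 -0.3201  0.07  ] yaw 0.2326 0.2324 sizes [np.float64(0.1095), np.float64(0.0689), np.float64(0.1102), np.float64(0.0697)]
slot centre [ 0.571  -0.3189  0.07  ] yaw 0.226 len 0.06371853663348281
rms 0.48719121422960715
tool: tilt a -2.62 inplane 0.09 yaw -1.67
-75 tool [ 7.600e-03 -1.000e-04  1.201e-01] world [ 0.5378 -0.3348  0.1058]
75 tool [ 0.0008  0.0001 -0.0298] world [ 0.5274 -0.3332  0.2554]
slot-nose world [ 0.03323809  0.01586279 -0.03580235]
card yaw (normal) 0.26057566706794344 t [-0.0694  0.0105  0.9975]
```

Request:
send_rows --pt "1.8 -0.4 0.5 0.8" --pt "1.7 -0.4 1.2 0.8" --pt "0 0 0.4 0" --squeeze 20

```text
time_s: 22.0
ee_pos: [0.5633, -0.3152, 0.2079]
eef_rot: [0.013, 0.994, 0.105, 0.014]
ft_force: [-0.9, -0.6, -3.4]
opening: 0.0596
```

```bash
cat > st.py <<'E'
from h import *
import sys
nose=[float(v) for v in sys.argv[1:4]]
s=r.observe();m=R.from_quat(np.array(s["eef_rot"])[[1,2,3,0]]).as_matrix()
S=np.array([.571,-.3195,.07]);c,sn=np.cos(.2325),np.sin(.2325)
for nm,n in(("nose",s["ee_pos"]+m@nose),("tcp",np.array(s["ee_pos"]))):
    d=n-S;print(nm,"tester x,y mm",np.round(1000*np.array([c*d[0]+sn*d[1],-sn*d[0]+c*d[1]]),1),"z",n[2].round(4))
E
python3 go.py; python3 st.py .0076 -.0001 .1201
```

```text
now 22.0 [ 0.5633 -0.3152  0.2079] 0.2099 F [-0.9 -0.6 -3.4] j [-0.7   0.31  1.43  0.    1.36  0.66] open 0.0596
tilt deg: tool x up 1.42 tool y up 1.67
nose tester x,y mm [4.  2.3] z 0.0881
tcp tester x,y mm [-6.5  5.9] z 0.2079
```

Request:
send_rows --pt "-0.4 0.2 0.9 0.2" --pt "0 0 0 0"

```text
time_s: 22.2
ee_pos: [0.5597, -0.3169, 0.1982]
eef_rot: [0.013, 0.994, 0.105, 0.013]
ft_force: [0.1, 0.7, -3.6]
opening: 0.0597
```

```bash
python3 go.py; python3 st.py .0076 -.0001 .1201; python3 shot.py wrist w18; python3 shot.py scene s18;python3 -c "
from h import *
crop('pics/w18.png','pics/w18c.png',170,100,350,290,3.5)
crop('pics/s18.png','pics/s18c.png',70,200,170,310,6)"
```

```text
now 22.2 [ 0.5597 -0.3169  0.1982] 0.2104 F [ 0.1  0.7 -3.6] j [-0.7   0.31  1.45  0.    1.34  0.66] open 0.0597
tilt deg: tool x up 1.37 tool y up 1.64
nose tester x,y mm [-0.1  1.6] z 0.0783
tcp tester x,y mm [-10.4   5.2] z 0.1982
```

View pics/w18c.png

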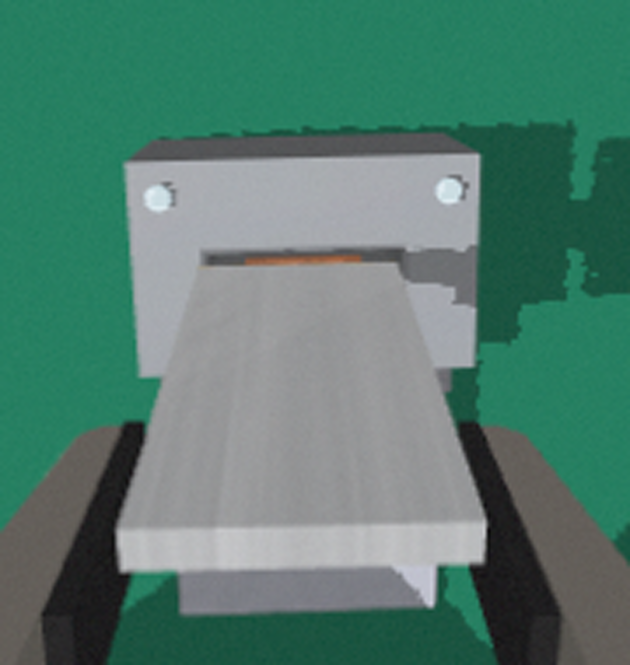

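View pics/s18c.png

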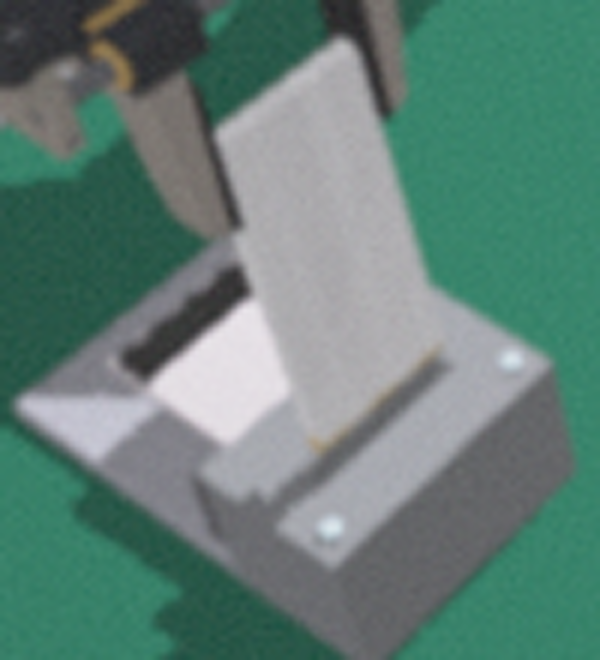

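Request:
send_rows --pt "0 0.1 0.5 0.6" --pt "0 0 0.5 0"

```text
time_s: 22.5
ee_pos: [0.5614, -0.32, 0.1917]
eef_rot: [0.015, 0.995, 0.099, 0.016]
ft_force: [-0.5, 0.1, -2.6]
opening: 0.0599
```

```bash
python3 go.py; python3 st.py .0076 -.0001 .1201
```

```text
now 22.5 [ 0.5614 -0.32    0.1917] 0.198 F [-0.5  0.1 -2.6] j [-0.71  0.32  1.45  0.    1.33  0.67] open 0.0599
tilt deg: tool x up 1.64 tool y up 1.92
nose tester x,y mm [ 1.4 -2.6] z 0.0719
tcp tester x,y mm [-9.5  1.7] z 0.1917
```

Request:
send_rows --pt "-0.2 -0.3 0.2 -0.3"

```text
time_s: 22.6
ee_pos: [0.5587, -0.3178, 0.1891]
eef_rot: [0.015, 0.995, 0.101, 0.016]
ft_force: [-0.2, 0.0, -3.2]
opening: 0.0601
```

```bash
python3 go.py; python3 st.py .0076 -.0001 .1201; python3 shot.py wrist w19; python3 -c "
from h import *
crop('pics/w19.png','pics/w19c.png',200,120,330,290,4.5)"
```

```text
now 22.6 [ 0.5587 -0.3178  0.1891] 0.203 F [-0.2  0.  -3.2] j [-0.71  0.31  1.46  0.    1.32  0.66] open 0.0601
tilt deg: tool x up 1.62 tool y up 1.92
nose tester x,y mm [-0.7  0.3] z 0.0693
tcp tester x,y mm [-11.6   4.5] z 0.1891
```

View pics/w19c.png

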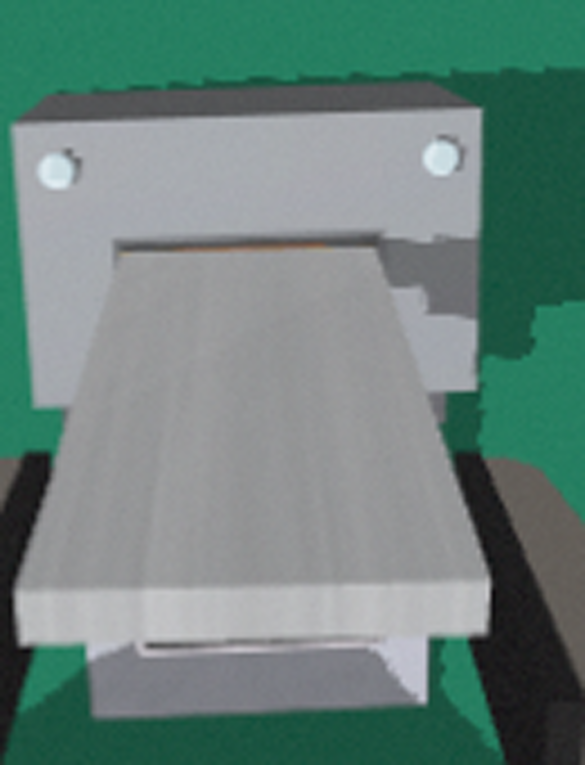

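Request:
send_rows --pt "0 0 0.5 0" --pt "0 0 0.4 0"

```text
time_s: 22.85
ee_pos: [0.559, -0.318, 0.1807]
eef_rot: [0.016, 0.995, 0.101, 0.016]
ft_force: [-0.2, 0.0, -2.2]
opening: 0.0595
```

```bash
python3 go.py; python3 st.py .0076 -.0001 .1201
```

```text
now 22.85 [ 0.559  -0.318   0.1807] 0.2037 F [-0.2  0.  -2.2] j [-0.71  0.32  1.47  0.    1.3   0.66] open 0.0595
tilt deg: tool x up 1.67 tool y up 2.01
nose tester x,y mm [-0.4 -0.2] z 0.0609
tcp tester x,y mm [-11.4   4.2] z 0.1807
```

Request:
send_rows --pt "0.5 0.1 0.1 0" --pt "0.5 0.1 0.1 0" --squeeze 12

```text
time_s: 23.05
ee_pos: [0.5685, -0.3176, 0.1777]
eef_rot: [0.015, 0.995, 0.101, 0.015]
ft_force: [-1.1, 0.6, -1.3]
opening: 0.0598
```

```bash
python3 go.py; python3 st.py .0076 -.0001 .1201;  python3 shot.py wrist w20; python3 -c "
from h import *
crop('pics/w20.png','pics/w20c.png',200,120,330,290,4.5)"
```

```text
now 23.05 [ 0.5685 -0.3176  0.1777] 0.2032 F [-1.1  0.6 -1.3] j [-0.69  0.35  1.45  0.    1.31  0.67] open 0.0598
tilt deg: tool x up 1.54 tool y up 1.89
nose tester x,y mm [ 8.8 -1.7] z 0.0579
tcp tester x,y mm [-1.9  2.4] z 0.1777
```

View pics/w20c.png

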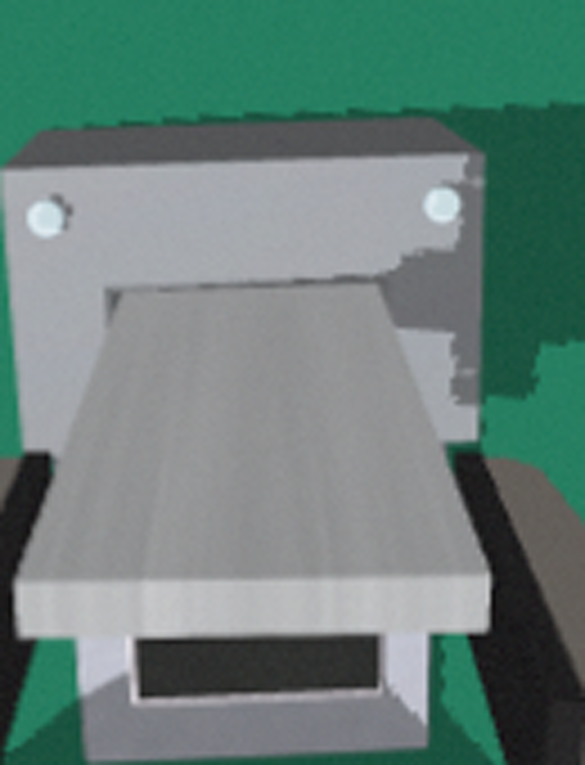

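Request:
send_rows --pt "0.1 0.2 0.5 -0.5" --pt "0 0.2 0.6 -0.5" --squeeze 25

```text
time_s: 23.3
ee_pos: [0.5712, -0.3184, 0.1669]
eef_rot: [0.012, 0.994, 0.111, 0.014]
ft_force: [-3.9, 5.1, 2.4]
opening: 0.0598
```

```bash
python3 go.py; python3 st.py .0 -.0001 .1201
```

```text
now 23.3 [ 0.5712 -0.3184  0.1669] 0.223 F [-3.9  5.1  2.4] j [-0.69  0.37  1.44  0.    1.3   0.65] open 0.0598
tilt deg: tool x up 1.44 tool y up 1.5
nose tester x,y mm [ 3.4 -2. ] z 0.0468
tcp tester x,y mm [0.4 1.1] z 0.1669
```

Request:
send_rows --pt "0 0.1 0.6 0" --pt "0 0.1 0.8 0" --squeeze 45

```text
time_s: 23.5
ee_pos: [0.5717, -0.3188, 0.1538]
eef_rot: [0.009, 0.994, 0.112, 0.013]
ft_force: [-5.7, 4.9, 9.3]
opening: 0.0592
```

```bash
python3 go.py; python3 st.py .0 -.0001 .1201
```

```text
now 23.5 [ 0.5717 -0.3188  0.1538] 0.2241 F [-5.7  4.9  9.3] j [-0.7   0.38  1.45  0.01  1.28  0.65] open 0.0592
tilt deg: tool x up 1.34 tool y up 1.24
nose tester x,y mm [ 3.6 -2. ] z 0.0338
tcp tester x,y mm [0.8 0.5] z 0.1538
```

Request:
send_rows --pt "-0.1 0 0.8 0" --pt "-0.1 0 0.8 0" --squeeze 55

```text
time_s: 23.7
ee_pos: [0.5707, -0.319, 0.1396]
eef_rot: [0.009, 0.994, 0.112, 0.013]
ft_force: [-2.7, 3.0, 4.0]
opening: 0.0596
```

```bash
python3 go.py; python3 st.py .0 -.0001 .1201
```

```text
now 23.7 [ 0.5707 -0.319   0.1396] 0.2245 F [-2.7  3.   4. ] j [-0.7   0.39  1.46  0.01  1.25  0.65] open 0.0596
tilt deg: tool x up 1.36 tool y up 1.19
nose tester x,y mm [ 2.7 -1.9] z 0.0196
tcp tester x,y mm [-0.2  0.6] z 0.1396
```

Request:
send_rows --pt "0 0 0.5 0" --pt "0 0 0.6 0"

```text
time_s: 23.9
ee_pos: [0.5721, -0.3192, 0.138]
eef_rot: [0.009, 0.994, 0.111, 0.014]
ft_force: [-13.3, 10.3, 33.5]
opening: 0.0595
```

```bash
python3 go.py; python3 st.py .0 -.0001 .1201; python3 shot.py wrist w21; python3 shot.py scene s21;python3 -c "
from h import *
crop('pics/w21.png','pics/w21c.png',180,120,340,320,3.5)
crop('pics/s21.png','pics/s21c.png',70,200,170,310,6)"
```

```text
now 23.9 [ 0.5721 -0.3192  0.138 ] 0.2237 F [-13.3  10.3  33.5] j [-0.7   0.4   1.46  0.01  1.25  0.65] open 0.0595
tilt deg: tool x up 1.45 tool y up 1.19
nose tester x,y mm [ 4.1 -2.4] z 0.018
tcp tester x,y mm [1.1 0. ] z 0.138
```

View pics/w21c.png

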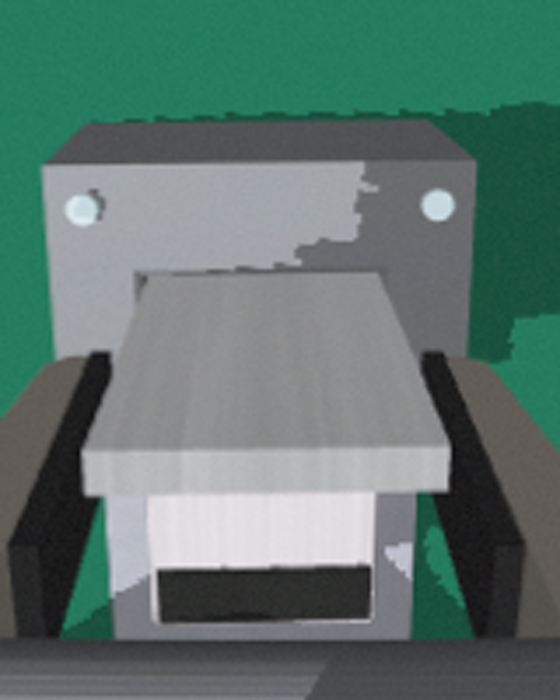

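View pics/s21c.png

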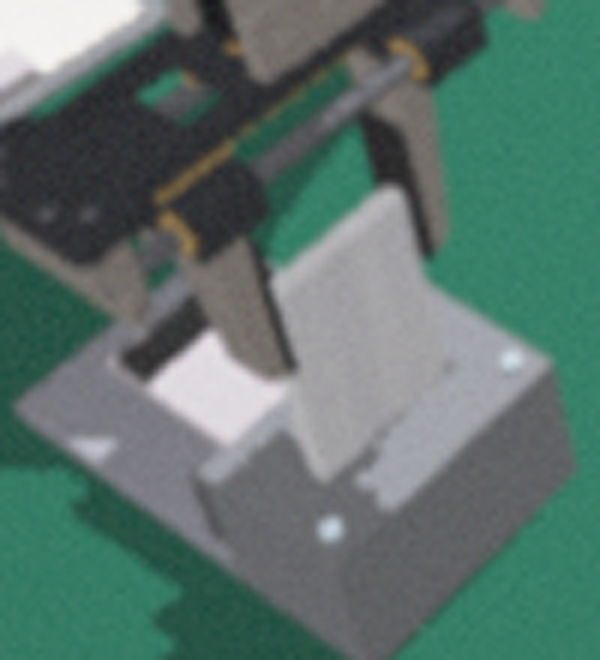

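Request:
send_rows --pt "-0.1 0 -0.1 0" --pt "0 0 0 0" --pt "0 0 0 0" --pt "0 0 0 0" --claw 8

```text
time_s: 24.4
ee_pos: [0.5743, -0.3217, 0.1423]
eef_rot: [0.013, 0.993, 0.112, 0.017]
ft_force: [0.2, -0.1, -0.7]
opening: 0.0799
```

Request:
send_rows --pt "0 0 -3 0" --pt "0 0 -4 0" --pt "0 0 -3 0"

```text
time_s: 24.7
ee_pos: [0.5676, -0.3174, 0.2357]
eef_rot: [0.007, 0.994, 0.112, 0.012]
ft_force: [0.8, -0.3, 0.5]
opening: 0.0804
```

```bash
python3 go.py; python3 shot.py wrist w22; python3 -c "
from h import *
crop('pics/w22.png','pics/w22c.png',180,150,340,310,4.5)"
```

```text
now 24.7 [ 0.5676 -0.3174  0.2357] 0.2244 F [ 0.8 -0.3  0.5] j [-0.7   0.32  1.37  0.01  1.43  0.65] open 0.0804
tilt deg: tool x up 1.31 tool y up 0.97
```

View pics/w22c.png

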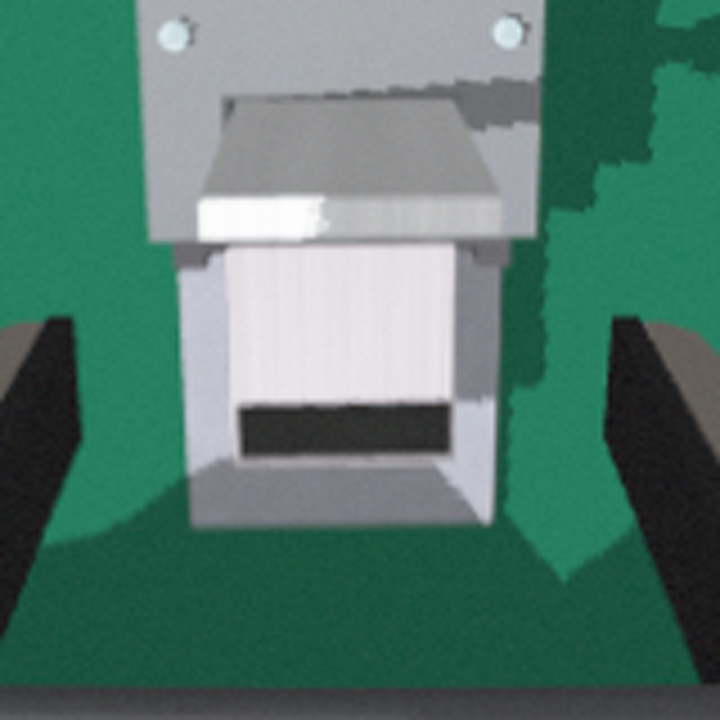

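Run:
```python
from pnp import *
f=lambda a:np.array(a)/4.5+[180,150]
W,T,e=pnp("pics/w22.npz",[(75,30,0),(75,-30,0),(75,30,8),(75,-30,8),(-25,30,0),(-25,-30,0)],f([(197,197),(502,195),(199,241),(502,238),(236,100),(457,98)]))
print(e,W.round(3));
for p in[(-75,0),(75,0),(75,30),(75,-30)]:print(p,(W@[p[0]/1000,p[1]/1000,.004,1])[:3].round(4))
d=np.load("pics/w22.npz")
for z in(.17,.175,.18):
  P=plane("wrist",f([(197,197),(502,195),(199,241),(502,238)]),z,(d["p"],d["q"]));print(z,[np.linalg.norm(P[0]-P[1]).round(4),np.linalg.norm(P[2]-P[3]).round(4)])
```

```text
0.31261436629812217 [[ 0.015 -0.23  -0.973  0.577]
 [ 0.02   0.973 -0.23  -0.319]
 [ 1.    -0.016  0.019  0.099]
 [ 0.     0.     0.     1.   ]]
(-75, 0) [ 0.5715 -0.3218  0.0238]
(75, 0) [ 0.5738 -0.3188  0.1737]
(75, 30) [ 0.5669 -0.2897  0.1733]
(75, -30) [ 0.5807 -0.348   0.1742]
0.17 [np.float64(0.0607), np.float64(0.0609)]
0.175 [np.float64(0.0594), np.float64(0.0596)]
0.18 [np.float64(0.0581), np.float64(0.0583)]
```

Request:
send_rows --pt "0.2 0.1 0 0" --pt "0.2 0.1 0.5 0" --pt "0.1 0 0.5 0" --pt "0 0 0.5 0" --pt "0 0 0.5 0" --claw 0 --squeeze 40

```text
time_s: 25.25
ee_pos: [0.5756, -0.3198, 0.2165]
eef_rot: [0.009, 0.994, 0.112, 0.014]
ft_force: [-0.1, 0.1, -0.1]
opening: 0.0419
```

```bash
python3 go.py .5735 -.319 .185
```

```text
now 25.25 [ 0.5756 -0.3198  0.2165] 0.2247 F [-0.1  0.1 -0.1] j [-0.69  0.34  1.37  0.01  1.39  0.65] open 0.0419
1 rows
[[-0.19, -0.13, 3.15, -0.0]]
tilt deg: tool x up 1.51 tool y up 1.22
```

Request:
send_rows --pt "-0.1 0 0 0" --pt "-0.1 0 0 0" --pt "-0.1 0 0 0" --pt "-0.1 0 1.0 0" --pt "-0.1 0 1.4 0"

```text
time_s: 25.75
ee_pos: [0.5709, -0.3213, 0.1901]
eef_rot: [0.009, 0.994, 0.112, 0.014]
ft_force: [-0.5, -0.1, 0.5]
opening: 0.002
```

```bash
python3 go.py .5735 -.319 .175
```

```text
now 25.75 [ 0.5709 -0.3213  0.1901] 0.2247 F [-0.5 -0.1  0.5] j [-0.7   0.35  1.41  0.01  1.34  0.64] open 0.002
1 rows
[[0.3, -0.17, 1.51, -0.0]]
tilt deg: tool x up 1.48 tool y up 1.2
```

Request:
send_rows --pt "0.2 -0.2 0.8 0" --pt "0 -0.1 0.7 0" --pt "0 0 0.5 0"

```text
time_s: 26.05
ee_pos: [0.5731, -0.3182, 0.1698]
eef_rot: [0.009, 0.994, 0.112, 0.014]
ft_force: [-8.7, 6.4, 35.5]
opening: 0.0009
```

```bash
python3 go.py .5735 -.319 .175
```

```text
now 26.05 [ 0.5731 -0.3182  0.1698] 0.2245 F [-8.7  6.4 35.5] j [-0.69  0.37  1.43  0.01  1.31  0.65] open 0.0009
1 rows
[[0.02, 0.09, -0.52, -0.0]]
tilt deg: tool x up 1.52 tool y up 1.24
```

Request:
send_rows --pt "0 0 -3 0" --pt "0 0 -4 -4" --pt "-2 0 -2 -8" --pt "-3 -0.5 0 -8" --pt "-3 -1 0 -8"

```text
time_s: 26.55
ee_pos: [0.4924, -0.338, 0.2598]
eef_rot: [0.013, 0.933, 0.36, 0.012]
ft_force: [0.2, -0.3, 0.2]
opening: 0.0003
```

```bash
python3 go.py .4708 -.3432 .20 3.2
```

```text
now 26.55 [ 0.4924 -0.338   0.2598] 0.7362 F [ 0.2 -0.3  0.2] j [-0.81  0.16  1.51  0.01  1.44  0.02] open 0.0003
17 rows
[[-0.11, -0.06, 0.35, -8.3], [-0.1, -0.08, 0.35, -8.3], [-0.09, -0.09, 0.35, -8.3], [-0.08, -0.1, 0.35, -8.3], [-0.06, -0.12, 0.35, -8.3]]
[[-0.04, -0.12, 0.35, -8.3], [-0.03, -0.13, 0.35, -8.3], [-0.01, -0.13, 0.35, -8.3], [0.01, -0.13, 0.35, -8.3], [0.03, -0.13, 0.35, -8.3]]
[[0.05, -0.12, 0.35, -8.3], [0.07, -0.11, 0.35, -8.3], [0.08, -0.1, 0.35, -8.3], [0.09, -0.09, 0.35, -8.3], [0.11, -0.08, 0.35, -8.3]]
[[0.12, -0.06, 0.35, -8.3], [0.12, -0.04, 0.35, -8.3]]
tilt deg: tool x up 0.74 tool y up 1.87
```

Request:
send_rows --pt "-0.1 -0.1 0 -8.3" --pt "-0.1 -0.1 0 -8.3" --pt "-0.1 -0.1 0 -8.3" --pt "-0.1 -0.1 0 -8.3" --pt "-0.1 -0.1 0 -8.3"

```text
time_s: 27.05
ee_pos: [0.4823, -0.3408, 0.2589]
eef_rot: [0.017, 0.737, 0.676, 0.006]
ft_force: [0.4, 0.1, 0.2]
opening: 0.0004
```

Request:
send_rows --pt "0 -0.1 0 -8.3" --pt "0 -0.1 0 -8.3" --pt "0 -0.1 0 -8.3" --pt "0 -0.1 0 -8.3" --pt "0 -0.1 0 -8.3"

```text
time_s: 27.55
ee_pos: [0.4773, -0.3413, 0.2563]
eef_rot: [0.017, 0.438, 0.899, -0.0]
ft_force: [0.1, -0.7, -0.5]
opening: 0.0003
```

Request:
send_rows --pt "0 -0.1 0 -8.3" --pt "0 -0.1 0 -8.3" --pt "0 -0.1 0 -8.3" --pt "0 -0.1 0 -8.3" --pt "0 -0.1 0 -8.3"

```text
time_s: 28.05
ee_pos: [0.4745, -0.3446, 0.2539]
eef_rot: [0.015, 0.079, 0.997, -0.006]
ft_force: [-0.3, 0.6, -0.0]
opening: 0.0004
```

```bash
python3 go.py .4708 -.3432 .10; python3 shot.py wrist w23
```

```text
now 28.05 [ 0.4745 -0.3446  0.2539] 2.984 F [-0.3  0.6 -0. ] j [-0.84  0.14  1.54  0.01  1.43 -2.26] open 0.0004
4 rows
[[0.1, 0.02, 3.85, -0.0], [0.1, 0.02, 3.85, -0.0], [0.1, 0.02, 3.85, -0.0], [0.1, 0.02, 3.85, -0.0]]
tilt deg: tool x up -1.78 tool y up -0.54
```

View pics/w23.png

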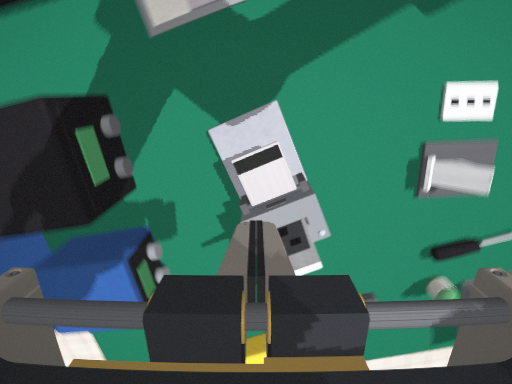

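Run:
```python
from h import *
d=np.load("pics/w23.npz")
print(plane("wrist",[(258,160),(265,176)],.052,(d["p"],d["q"])))
```

```text
[[ 0.47033101 -0.34273241  0.052     ]
 [ 0.49421404 -0.33664996  0.052     ]]
```

Request:
send_rows --pt "0.3 0.1 4.5 0" --pt "0.3 0.1 4.5 0" --pt "0.3 0 4.5 0" --pt "0.2 0 4.0 0"

```text
time_s: 28.5
ee_pos: [0.4744, -0.3489, 0.0815]
eef_rot: [0.022, 0.081, 0.996, -0.013]
ft_force: [-0.5, -0.8, 0.3]
opening: 0.0
```

```bash
python3 go.py .4708 -.3432 .052
```

```text
now 28.5 [ 0.4744 -0.3489  0.0815] 2.9799 F [-0.5 -0.8  0.3] j [-0.85  0.29  1.72  0.01  1.08 -2.26] open 0.0
1 rows
[[0.45, 0.5, 2.95, -0.0]]
tilt deg: tool x up -2.65 tool y up -1.24
```

Request:
send_rows --pt "0.5 0.6 2.2 0" --pt "0.1 0 0.8 0" --pt "0 0 0.8 0"

```text
time_s: 28.8
ee_pos: [0.4689, -0.3396, 0.0371]
eef_rot: [0.02, 0.085, 0.996, -0.009]
ft_force: [-0.4, 3.8, 8.6]
opening: 0.0008
```

```bash
python3 go.py .4708 -.3432 .052
```

```text
now 28.8 [ 0.4689 -0.3396  0.0371] 2.9719 F [-0.4  3.8  8.6] j [-0.84  0.34  1.76  0.02  1.   -2.25] open 0.0008
1 rows
[[-0.25, -0.32, -1.49, -0.0]]
tilt deg: tool x up -2.32 tool y up -0.85
```

Request:
send_rows --pt "0 0 0.5 0" --pt "0 0 0.5 0" --pt "0 0 0.4 0"

```text
time_s: 29.1
ee_pos: [0.4697, -0.3398, 0.0354]
eef_rot: [0.016, 0.086, 0.996, -0.007]
ft_force: [-13.5, 11.1, 27.0]
opening: -0.0001
```

```bash
python3 go.py; python3 shot.py scene s24; python3 -c "
from h import *
crop('pics/s24.png','pics/s24c.png',60,180,180,310,5)"
```

```text
now 29.1 [ 0.4697 -0.3398  0.0354] 2.9704 F [-13.5  11.1  27. ] j [-0.84  0.35  1.75  0.01  1.01 -2.25] open -0.0001
tilt deg: tool x up -1.94 tool y up -0.65
```

View pics/s24c.png

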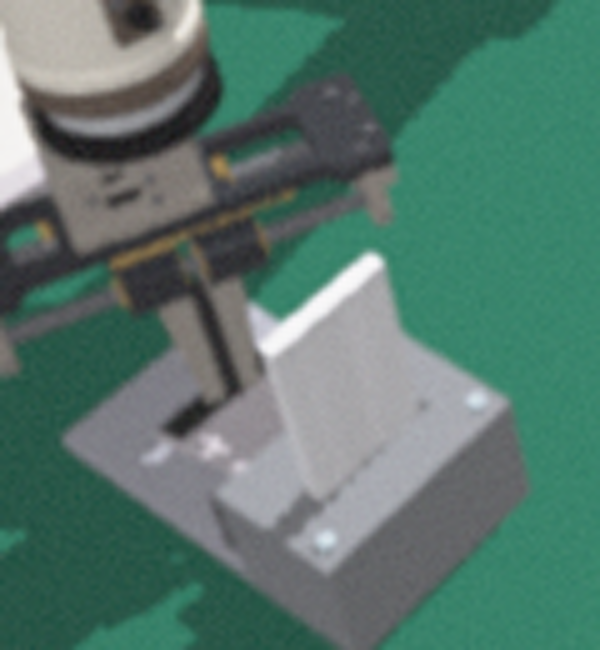

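Request:
send_rows --pt "0 0 0.4 0" --pt "0 0 0.5 0" --pt "0 0 0.5 0"

```text
time_s: 29.45
ee_pos: [0.4697, -0.3398, 0.0351]
eef_rot: [0.013, 0.086, 0.996, -0.005]
ft_force: [-15.8, 12.3, 34.1]
opening: 0.0004
```

Request:
send_rows --pt "0 0 -2 0" --pt "0 0 -4 0" --pt "0.3 0 -4 0" --pt "0.5 0 -4 0" --pt "0 0 -3 0"

```text
time_s: 29.95
ee_pos: [0.4574, -0.337, 0.2143]
eef_rot: [0.013, 0.09, 0.996, -0.007]
ft_force: [0.7, 0.2, 0.4]
opening: 0.0004
```

```bash
python3 go.py; python3 shot.py scene s25; python3 shot.py top t25; python3 -c "
from h import *
crop('pics/s25.png','pics/s25c.png',60,200,180,310,5)
im=cv2.imread('pics/t25.png');cv2.imwrite('pics/t25b.png',cv2.resize(im,(800,600)))
im=cv2.imread('pics/s25.png');cv2.imwrite('pics/s25b.png',cv2.resize(im,(800,600)))"
```

```text
now 29.95 [ 0.4574 -0.337   0.2143] 2.9615 F [0.7 0.2 0.4] j [-0.85  0.12  1.64  0.01  1.35 -2.24] open 0.0004
tilt deg: tool x up -1.52 tool y up -0.62
```

View pics/s25c.png

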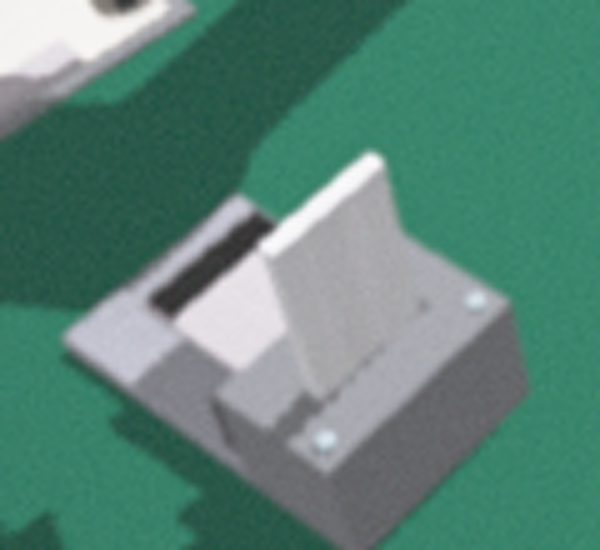

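View pics/t25b.png

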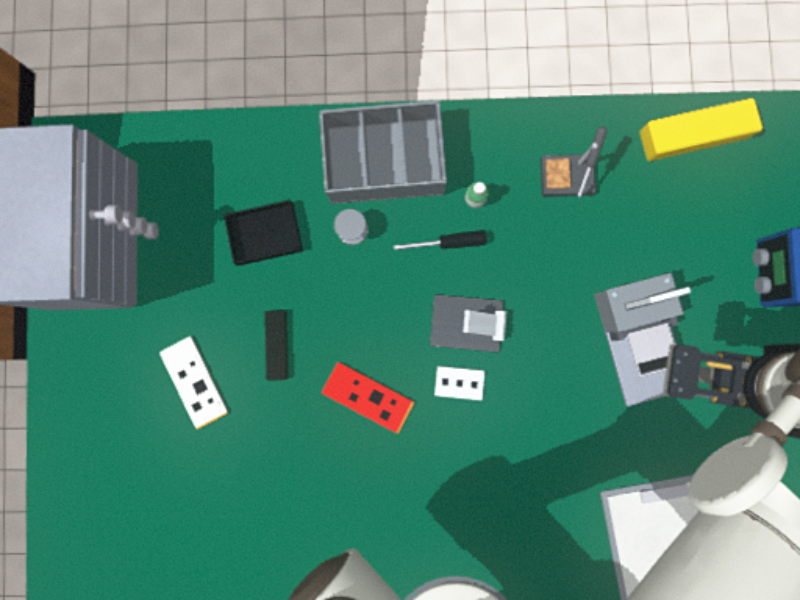

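Run:
```python
from h import *
c,s=np.cos(.2325),np.sin(.2325)
for z in(.17,.175):
  P=[[.571+c*x-s*y,-.3195+s*x+c*y,z] for x,y in((-4,-30),(4,-30),(4,30),(-4,30)) for x,y in[(x/1000,y/1000)]]
  print(z,((proj("scene",P)-[60,200])*5).round(0).tolist())
print(r.observe()["ft_force"]); r.hand_in()
```

```text
0.17 [[255.0, 241.0], [269.0, 250.0], [380.0, 157.0], [366.0, 148.0]]
0.175 [[252.0, 232.0], [266.0, 242.0], [377.0, 149.0], [364.0, 140.0]]
[ 0.27120256 -0.46423604  0.13808842]
the job is handed in; nothing more can be done
```

I did the job in the order asked and handed it in at about 30 s of the 61 s allowed. No verdict came back.

- **Lean on the stand:** the first two lean attempts left the card's contact end on or against the lip instead of down in the corner. I saw this in the pictures, took the card again and set it right. The last check before the second pick-up gave an angle of 44.7° with the contact end in the corner of the lip, and the gripper open and clear.
- **Card in the tester:** I slid it upright into the slot and pushed until the floor stopped it at about 33 N. I then let go and pressed on its top edge with shut fingers. It held 35 N at 0.1698 m, against 0.170 m for a card fully home. The final scene picture also fits a fully home card. One earlier wrist-camera estimate read the top edge 3–4 mm higher, but the contact measurement did not bear that out. The same view showed the card leaning about 1° in the slot.
- **Paddle:** I pressed it at its black stripe. The force rose from about 9 N (the spring) to 34 N at 0.035 m, so it was on its stop. After I lifted off it was up again.
- **At hand-in:** the robot touches nothing, and in the last top picture the other things on the bench are where they started.
- **Tool tilt:** the tool drifted up to about 5° from vertical as I moved. I straightened it twice by pressing the held card's contact end lightly on the bench, at 22 N at most.

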